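# Set up a headrest ball-joint load test

## Task

Set up the ball-joint load test: take the orange cap off the hitch ball and put it in the grey tray, lower the load carrier's socket fully onto the ball (keeping the carrier level), then press its red latch lever fully down. Then put the test weights that are there, one after another in the order red, yellow, green, blue, white, black, each upright and fully home in its own pocket of the carrier: red in pocket 1 (one dot), yellow in 2, green in 3, blue in 4, white in 5, black in 6; pockets of missing weights stay empty and the other things on the bench are left alone.

Things in the scene. Friction and masses are not known exactly. Their poses are not given: they have to be found in the camera images.
- ball (a point): centre of the 30 mm steel hitch ball on a short neck in the middle of the fixed dark steel plinth (120 x 120 mm, top at z = 0.030). The ball's centre lies 22 mm over the plinth's top. Axes are the plinth's, z up. Position and yaw vary.
- cap_center (a point): centre of the orange protective cap, an inverted round cup 42 mm across and 42 mm high (30 g), which at the start sits loosely over the ball on the plinth; it lifts straight off (inside 36 mm wide, 38 mm deep). z points to its closed end.
- tray: fixed open grey parts tray, 90 x 90 mm outside, walls 4 mm thick and 35 mm high; origin under its centre, on the table.
- carrier_grip (a point): the load carrier (0.8 kg): plate 200 (x) by 272 (y) by 8 mm with a blue housing in its middle, 46 x 46 mm, top 48 mm over the plate's underside. Point: housing's middle, 28 mm over the underside. Grip the housing's sides facing +-y. A socket 34 mm square, 44 deep, opens below: over the ball at any yaw until the plate lies flat on the plinth, this point then 6 mm over the ball's centre.
- latch (a joint): latch lever of the carrier, rad: 0 raised (open), 0.75 fully down and level (locked). Hinged 30 mm from the housing's axis on the carrier's +x side, 48 mm over the plate's underside; points out along the carrier's +x; lever 6 mm thick. Stays where it is left by friction: 2 to 3 N at the pad moves it.
- latch_pad (a point): centre of the red pad (20 x 26 x 8 mm) near the end of the latch lever, 62 mm from its hinge; pressed down it lies 92 mm from the housing's axis, 48 mm above the carrier's underside.
- pocket1 (a point): centre of the floor of pocket 1, marked by 1 black dot on the plate beside it and a red floor, at carrier x 66, y 98 mm, 8 mm above the carrier's underside. Square, 52 mm wide inside, walls 3 mm thick and 12 mm high. Axes are the carrier's.
- pocket2 (a point): centre of the floor of pocket 2, marked by 2 black dots on the plate beside it and a yellow floor, at carrier x -66, y -98 mm, 8 mm above the carrier's underside. Square, 52 mm wide inside, walls 3 mm thick and 12 mm high. Axes are the carrier's.
- pocket3 (a point): centre of the floor of pocket 3, marked by 3 black dots on the plate beside it and a green floor, at carrier x -66, y 98 mm, 8 mm above the carrier's underside. Square, 52 mm wide inside, walls 3 mm thick and 12 mm high. Axes are the carrier's.
- pocket4 (a point): centre of the floor of pocket 4, marked by 4 black dots on the plate beside it and a blue floor, at carrier x 66, y -98 mm, 8 mm above the carrier's underside. Square, 52 mm wide inside, walls 3 mm thick and 12 mm high. Axes are the carrier's.
- pocket5 (a point): centre of the floor of pocket 5, marked by 5 black dots on the plate beside it and a white floor, at carrier x 0, y 98 mm, 8 mm above the carrier's underside. Square, 52 mm wide inside, walls 3 mm thick and 12 mm high. Axes are the carrier's.
- pocket6 (a point): centre of the floor of pocket 6, marked by 6 black dots on the plate beside it and a black floor, at carrier x 0, y -98 mm, 8 mm above the carrier's underside. Square, 52 mm wide inside, walls 3 mm thick and 12 mm high. Axes are the carrier's.
- w1_center (a point): centre (half-way up) of the test weight with red top and band, for pocket 1: upright, 52 mm high, 160 g: aluminium cylinder 32 mm across on a dark steel foot 45 mm across, 10 mm high, standing on the grey mat at the right. May be absent (None from the start).
- w2_center (a point): centre (half-way up) of the test weight with yellow top and band, for pocket 2: upright, 52 mm high, 160 g: aluminium cylinder 32 mm across on a dark steel foot 45 mm across, 10 mm high, standing on the grey mat at the right. May be absent (None from the start).
- w3_center (a point): centre (half-way up) of the test weight with green top and band, for pocket 3: upright, 52 mm high, 160 g: aluminium cylinder 32 mm across on a dark steel foot 45 mm across, 10 mm high, standing on the grey mat at the right. May be absent (None from the start).
- w4_center (a point): centre (half-way up) of the test weight with blue top and band, for pocket 4: upright, 52 mm high, 160 g: aluminium cylinder 32 mm across on a dark steel foot 45 mm across, 10 mm high, standing on the grey mat at the right. May be absent (None from the start).
- w5_center (a point): centre (half-way up) of the test weight with white top and band, for pocket 5: upright, 52 mm high, 160 g: aluminium cylinder 32 mm across on a dark steel foot 45 mm across, 10 mm high, standing on the grey mat at the right. May be absent (None from the start).
- w6_center (a point): centre (half-way up) of the test weight with black top and band, for pocket 6: upright, 52 mm high, 160 g: aluminium cylinder 32 mm across on a dark steel foot 45 mm across, 10 mm high, standing on the grey mat at the right. May be absent (None from the start).
- tape: bystander, not to be disturbed: roll of blue tape lying flat, 90 mm across; origin under its centre.
- jar: bystander, not to be disturbed: glass jar, 60 mm across, 75 mm high; origin under its centre.
- screwdriver: bystander, not to be disturbed: screwdriver lying on the table; origin under its centre.
- offcut: bystander, not to be disturbed: wooden offcut 50 x 120 x 30 mm; origin under its centre.
- caster: bystander, not to be disturbed: black chair caster standing on its wheel with its stem up; origin under its centre.
- brush: bystander, not to be disturbed: brush lying on the table; origin under its centre.
There are look-alikes about, which are no part of the job. There is more than one size of the tray; the job needs the larger. What is shaped like the part that bears w4_center but pink is not meant.

How it is judged:
On the way, in this order (a step that is already met when the one before it is completed fails the run):
1. the cap lies in the tray (x of cap_center in the frame of tray between -0.035 and 0.035 m and y of cap_center in the frame of tray between -0.035 and 0.035 m and z of cap_center in the frame of tray below 0.045 m), for 0.2 s.
2. the carrier's socket is fully down on the ball, its latch still open (horizontal distance between carrier_grip and ball below 0.006 m and z of carrier_grip in the frame of ball below 0.01 m and angle between carrier_grip's own z axis and vertical below 0.05 rad and value of joint latch below 0.45 rad), for 0.2 s.
3. the latch lever is pressed fully down, the carrier seated (horizontal distance between carrier_grip and ball below 0.006 m and z of carrier_grip in the frame of ball below 0.01 m and angle between carrier_grip's own z axis and vertical below 0.05 rad and value of joint latch above 0.66 rad), for 0.2 s.
4. the red weight is seated in pocket 1 (horizontal distance between w1_center and pocket1 below 0.006 m and z of w1_center in the frame of pocket1 between 0.022 and 0.03 m and angle between w1_center's own z axis and vertical below 0.12 rad), for 0.2 s.
5. the yellow weight is seated in pocket 2 (horizontal distance between w2_center and pocket2 below 0.006 m and z of w2_center in the frame of pocket2 between 0.022 and 0.03 m and angle between w2_center's own z axis and vertical below 0.12 rad), for 0.2 s.
6. the green weight is seated in pocket 3 (horizontal distance between w3_center and pocket3 below 0.006 m and z of w3_center in the frame of pocket3 between 0.022 and 0.03 m and angle between w3_center's own z axis and vertical below 0.12 rad), for 0.2 s.
7. the blue weight is seated in pocket 4 (horizontal distance between w4_center and pocket4 below 0.006 m and z of w4_center in the frame of pocket4 between 0.022 and 0.03 m and angle between w4_center's own z axis and vertical below 0.12 rad), for 0.2 s.
8. the white weight is seated in pocket 5 (horizontal distance between w5_center and pocket5 below 0.006 m and z of w5_center in the frame of pocket5 between 0.022 and 0.03 m and angle between w5_center's own z axis and vertical below 0.12 rad), for 0.2 s.
9. the black weight is seated in pocket 6 (horizontal distance between w6_center and pocket6 below 0.006 m and z of w6_center in the frame of pocket6 between 0.022 and 0.03 m and angle between w6_center's own z axis and vertical below 0.12 rad), for 0.2 s.
At the end, for the whole second after the job is handed in: Cap in the tray (35 mm of its centre, under 45 mm high); socket axis within 6 mm of the ball's, under 4 mm from fully down, carrier tilt under 0.05; latch past 0.66 rad; each weight in its pocket: 6 mm sideways, centre 22 to 30 mm above the floor, tilt under 0.12; all at rest (all of step 1 and all of step 3 and all of step 4 and all of step 5 and all of step 6 and all of step 7 and all of step 8 and all of step 9 and linear speed of each of w1, w2, w3, w4, w5, w6, carrier, cap below 0.02 m/s); the robot touches nothing.
It fails at once if one of the other things on the bench is moved more than 30 mm (distance of any of tape, jar, screwdriver, offcut, caster, brush from where it was at the start of the episode above 0.03 m).
It fails at once if the carrier is tilted more than 0.5 rad (angle between carrier_grip's own z axis and vertical above 0.5 rad).
Of w1, w2, w3, w4, w5, w6 only 3 to 5 are there at a start; the rules pass over those that are not, and their reading is None.
At some moment in a run one of w1, w2, w3, w4, w5, w6 may be knocked a few centimetres aside while the robot is not near it.
It also fails if it takes over 210 s, if anything falls off the work surface, if the arm or the gripper's body presses on something with over 40 N, if the wrist force passes 120 N, or if a joint passes its speed limit or range.

## Robot

A 7-joint arm with a two-finger parallel gripper is mounted at the origin on the work surface. World frame = base frame: x ahead of the robot, y to its left, z up, the work surface at z = 0. Lengths are in m, angles in rad, forces in N, time in s.
With the tool pointing down it reaches from about 0.425 to 0.875 m from the base axis. Payload 9.9 kg.
Tool frame: the origin (TCP) lies midway between the tips of the shut fingers; the grasp point (between the pads) lies 19 mm behind it (robot.pinch_z is the y of the grasp point in the tool frame, in m); y points along the fingers, z is the direction in which the jaws open and shut, and the axes are right-handed (so a half turn about y gives the same grasp; the last joint's range is limited). The gripper opens to 85 mm and grips with 20 to 120 N. Pads are 22 mm wide; open, the fingers measure 114 mm over their backs; the gripper's body (76 mm by 85 mm) begins 54 mm behind the grasp point. The pads swing forward as they close: fully open they stand 13 mm farther back than shut.
Start: joints at [-1.405, 0.576, 0.025, 1.437, -0.015, 1.129, -0.057], TCP at [0.167, 0.654, 0.231] pointing down, gripper open.
Joint ranges: [-2.76, 2.76], [-0.34, 2.15], [-1.52, 1.57], [0.19, 2.46], [-1.09, 4.23], [0.17, 1.99], [-2.82, 2.82]. Speed limits (rad/s): [2.22, 2.22, 3.01, 3.01, 3.14, 3.14, 3.14].

## Interface

Orientations are given as a unit quaternion [w, x, y, z].
In Python, from station import robot, vision gives the robot as it stands.
- The arm moves only by the tool servo_tool, never from a script. Its argument "series" is a list of rows, each an object of numbers: "x", "y", "z": the shift along the tool's x, y, z in mm; "turn": the turn about the tool's y in rad; "fingers": the gripper's target within -1 to 1 (shut at 1, half-way at 0, fully open at -1). A call has 1 to 10 rows; each row shifts and turns the commanded pose from where the row before left it, along the tool's axes as they then stand; what a row does not reach is not made up. A row lasts 1/8 s, in which the tool goes at most 62.5 mm and 10.7 degrees, less where a joint would pass 70% of its speed; a pose out of reach is approached as far as the arm can. A call with a gripper value outside its range is refused whole. The fingers move at their own pace and stop on an object; "squeeze" is the grip in N (left out, the last holds). Time passes only in rows, so rows that do not move let the fingers close. It gives the time, the measured TCP pose, the force and the opening at its end, in the units of the state.
- robot.sense(): the state, without advancing time (a new reading comes with each control period).
- vision.camera(name): name is "scene" or "top" or "wrist"; returns (picture, depth): 420x560x3 uint8, blue, green, red; 420x560 float32, m along the optical axis (not along the pixel's ray), 0 where there is no reading.
- vision.camera_model(name): a dict with "fov_y" (degrees; the focal length in pixels is half the picture's height over the tangent of half this angle, whatever the lens; pixels are square), "cx", "cy" (the principal point, pixels), "position" and "attitude" of the camera in the world; the wrist camera has in their place "T_tool_cam" (4x4, takes a point from camera to tool coordinates, whose origin is the TCP and whose axes are the tool frame's). Camera axes: x right, y down, z forward; pixel columns grow to the right and rows downward; lengths in m; the calibration is good to about 2 mm. A picture is of the moment at which its call begins: read the wrist's pose just before it. camera_model takes no time and is no camera call.
- robot.job_done(): hands the job in, once; it reports no verdict.
The state is a dict: "time_s": time; "joints": joint angles; "qd": joint speeds; "tau": joint torques, N m; "tool_pos": TCP position; "eef_rot": TCP orientation; "wrist_force": force on the tool from outside, world axes, zero at the start; "moment": the same for the moment, N m; "finger_gap": finger opening in m.
Only numpy, scipy, OpenCV 4.12 (cv2) and the standard library are available. Lean on these libraries where they do the work, as an engineer would, in place of code of your own. Each camera call takes 0.05 s, during which the arm holds its last target. There are 200 camera calls.

## Working session

There is one attempt and no reset: what is moved stays moved. The work goes in short steps, Python scripts to look and compute and a tool call to move; the robot and the scene stay as the last step left them, time stands still between calls to the robot, and variables do not carry over. Pictures are saved under pics/ and viewed, about 12 in all and at most 16, crops included, and the job is handed in when it is done.

Besides the shell and the picture viewer there is one more tool, called after "Emit:" by a JSON object that holds its "op" and its "data". servo_tool: Moves the arm, as the interface text tells. Its arguments: {"type":"object","properties":{"series":{"type":"array","items":{"type":"object","properties":{"x":{"type":"number"},"y":{"type":"number"},"z":{"type":"number"},"turn":{"type":"number"},"fingers":{"type":"number"}}}},"squeeze":{"type":"number"}},"required":["series"]}

```bash
ls; mkdir -p pics
cat > h.py <<'E'
import numpy as np, cv2
from scipy.spatial.transform import Rotation as R
from station import robot, vision
def q2R(q): return R.from_quat([q[1],q[2],q[3],q[0]]).as_matrix()
def tool():
    s=robot.sense(); T=np.eye(4); T[:3,:3]=q2R(s["eef_rot"]); T[:3,3]=s["tool_pos"]; return T
def cam(name):
    m=vision.camera_model(name); f=210/np.tan(np.radians(m["fov_y"])/2)
    if name=="wrist": T=tool()@np.array(m["T_tool_cam"])
    else:
        T=np.eye(4); a=np.array(m["attitude"]); T[:3,:3]=q2R(a) if a.size==4 else a; T[:3,3]=m["position"]
    return T,f,m["cx"],m["cy"]
def ray(c,u,v):
    T,f,cx,cy=c; d=T[:3,:3]@np.array([(u-cx)/f,(v-cy)/f,1]); return T[:3,3],d
def onz(c,u,v,z):
    o,d=ray(c,u,v); return o+d*(z-o[2])/d[2]
def cloud(c,D):
    T,f,cx,cy=c; v,u=np.mgrid[:420,:560]; P=np.stack([(u-cx)/f*D,(v-cy)/f*D,D],-1); return P@T[:3,:3].T+T[:3,3]
def proj(c,p):
    T,f,cx,cy=c; q=T[:3,:3].T@(np.array(p)-T[:3,3]); return q[0]/q[2]*f+cx,q[1]/q[2]*f+cy
def tooldelta(p):
    T=tool(); return (T[:3,:3].T@(np.array(p)-T[:3,3])*1000).round(1)
def shot(name,fn):
    c=cam(name); im,D=vision.camera(name); cv2.imwrite("pics/%s.png"%fn,im); np.savez("pics/%s.npz"%fn,D=D,T=c[0],k=c[1:]); return c,im,D
def load(fn):
    z=np.load("pics/%s.npz"%fn); return (z["T"],*z["k"]),cv2.imread("pics/%s.png"%fn),z["D"]
E
python3 - <<'E'
from h import *
s=robot.sense(); print(s); print(robot.pinch_z)
for n in ("scene","top","wrist"): print(n,vision.camera_model(n))
shot("scene","s0"); shot("top","t0")
E
```

```text
pics
{'time_s': 0.0, 'joints': array([-1.40479059,  0.57652483,  0.02480226,  1.43791946, -0.01501642,
        1.12898336, -0.05651688]), 'qd': array([ 0.00131109, -0.00064939,  0.00187902,  0.00169275,  0.00043468,
        0.00010764, -0.00065225]), 'tau': array([ 1.12074144e-03, -7.65778399e+01,  2.25075066e+00, -2.85964733e+01,
        1.52342732e-02,  1.26433509e-02,  3.31329238e-05]), 'tool_pos': array([0.16672405, 0.65361677, 0.23044255]), 'eef_rot': array([-0.70101872,  0.70218129, -0.08813   ,  0.0880187 ]), 'wrist_force': array([1.01808512, 0.18766609, 1.54921029]), 'moment': array([ 0.00230233, -0.04328128,  0.00806812]), 'finger_gap': 0.08511050829073459}
-0.0187
scene {'fov_y': 52.621891785306815, 'cx': 284.3223272493027, 'cy': 203.73063739958553, 'position': array([ 1.430615  , -0.311081  ,  0.89720683]), 'attitude': array([-0.34805102,  0.76822934,  0.48869984, -0.22328598])}
top {'fov_y': 53.42974313309793, 'cx': 283.2570019829291, 'cy': 203.93420346857854, 'position': array([0.43618475, 0.08486933, 1.33356208]), 'attitude': array([ 0.03555856, -0.70533415,  0.70688524, -0.03940274])}
wrist {'fov_y': 67.01759692675348, 'cx': 275.5578647092883, 'cy': 213.74574028171125, 'T_tool_cam': array([[-3.04964133e-04,  9.61175008e-01,  2.75939326e-01,
        -7.15513741e-02],
       [-1.23798879e-03, -2.75939491e-01,  9.61174212e-01,
        -1.41816896e-01],
       [ 9.99999187e-01, -4.84861322e-05,  1.27407553e-03,
         1.71469925e-03],
       [ 0.00000000e+00,  0.00000000e+00,  0.00000000e+00,
         1.00000000e+00]])}
```

View pics/t0.png

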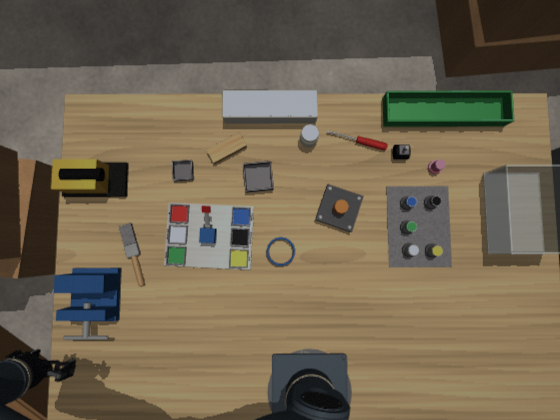

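View pics/s0.png

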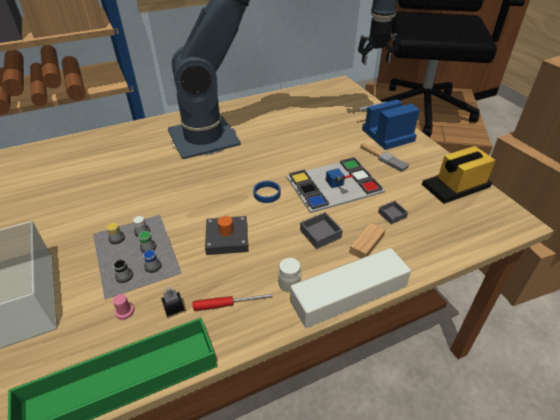

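Top view: the large tray is at (258,177) and the small one at (183,170). The cap is at (341,207) on the plinth, and the carrier housing is at (208,237) with its lever pointing up the picture (+x). The weights are blue (411,202), black (435,202), green (411,227), white (413,251) and yellow (436,251). Red is absent. The pink look-alike is at (437,167).

```bash
cat > m0.py <<'E'
from h import *
c,im,D=load("t0"); P=cloud(c,D); hsv=cv2.cvtColor(im,cv2.COLOR_BGR2HSV)
def comp(mask,win):
    u0,v0,u1,v1=win; m=np.zeros_like(mask); m[v0:v1,u0:u1]=mask[v0:v1,u0:u1]
    n,l,st,ce=cv2.connectedComponentsWithStats(m.astype(np.uint8)); k=1+np.argmax(st[1:,4]); return l==k
H,S,V=[hsv[...,i].astype(int) for i in range(3)]
def rep(n,m):
    p=P[m&(D>0)]; z=np.percentile(p[:,2],80); v,u=np.nonzero(m); rr=cv2.minAreaRect(np.stack([u,v],1).astype(np.float32))
    q=onz(c,*rr[0],z); print(n,m.sum(),"px",np.round(rr[0],1),rr[1],round(rr[2],1),"z80",z.round(4),"xyz",q.round(4),"r",np.hypot(*q[:2]).round(3)); return rr
rep("cap",comp((H<18)&(S>180)&(V>120),(325,190,357,222)))
rep("plinth",comp((V<100)&(S<90),(305,175,375,240)))
rep("tray",comp((V<100)&(S<110),(235,155,280,200)))
rep("housing",comp((H>100)&(H<125)&(S>130),(193,222,222,252)))
rep("plate",comp((V>120)&(S<70),(160,195,262,280)))
for n,w in dict(blue=(403,194,419,210),green=(403,219,419,235),yellow=(428,243,444,259)).items(): rep(n,comp((S>110)&(V>60),w))
z=P[...,2]
for n,w in dict(blue=(400,190,422,214),black=(424,190,448,214),green=(400,215,422,239),white=(402,239,425,263),yellow=(426,239,448,263)).items():
    u0,v0,u1,v1=w; m=np.zeros(D.shape,bool); m[v0:v1,u0:u1]=True; m&=z>0.042; rep("Z"+n,m)
E
python3 m0.py
```

```text
Traceback (most recent call last):
  File "m0.py", line 10, in <module>
    rep("cap",comp((H<18)&(S>180)&(V>120),(325,190,357,222)))
              ~~~~^^^^^^^^^^^^^^^^^^^^^^^^^^^^^^^^^^^^^^^^^^
  File "m0.py", line 5, in comp
    n,l,st,ce=cv2.connectedComponentsWithStats(m.astype(np.uint8)); k=1+np.argmax(st[1:,4]); return l==k
                                                                        ~~~~~~~~~^^^^^^^^^^
ValueError: attempt to get argmax of an empty sequence
```

```bash
sed -i 's/(S>180)&(V>120)/(S>150)\&(V>90)/' m0.py
python3 - <<'E'
from h import *
c,im,D=load("t0"); print(cv2.cvtColor(im,cv2.COLOR_BGR2HSV)[[207,237,196,182,227],[341,208,325,258,411]]);
E
python3 m0.py
```

```text
[[ 14 165 155]
 [107 166 117]
 [  0   4  71]
 [  0   7 105]
 [ 66 133 123]]
cap 135 px [340.8 206.3] (12.727922439575195, 12.020814895629883) 45.0 z80 0.0738 xyz [ 0.5629 -0.0967  0.0738] r 0.571
plinth 1259 px [338.7 207.9] (38.57978057861328, 38.57978057861328) 18.4 z80 0.0318 xyz [ 0.5619 -0.0963  0.0318] r 0.57
tray 429 px [257.7 177.7] (31.524024963378906, 29.390819549560547) 84.6 z80 0.0305 xyz [0.6584 0.1581 0.0305] r 0.677
housing 215 px [207.5 235. ] (14.0, 15.0) 90.0 z80 0.05 xyz [0.4775 0.3102 0.05  ] r 0.569
plate 2797 px [208.6 235.7] (86.91788482666016, 64.28709411621094) 2.5 z80 0.0105 xyz [0.4766 0.3135 0.0105] r 0.57
blue 56 px [411.5 201. ] (8.0, 7.0) 90.0 z80 0.054 xyz [ 0.5808 -0.3187  0.054 ] r 0.662
green 50 px [411.5 226.5] (7.0, 7.0) 90.0 z80 0.0544 xyz [ 0.5019 -0.3158  0.0544] r 0.593
yellow 57 px [437.  250.5] (7.0, 8.0) 90.0 z80 0.0544 xyz [ 0.4285 -0.3912  0.0544] r 0.58
Zblue 99 px [412.  199.1] (12.965338706970215, 18.97366714477539) 71.6 z80 0.0534 xyz [ 0.5866 -0.3208  0.0534] r 0.669
Zblack 102 px [436.  198.3] (18.3989200592041, 14.065289497375488) 8.7 z80 0.0538 xyz [ 0.5889 -0.3951  0.0538] r 0.709
Zgreen 96 px [410.5 223. ] (16.0, 17.0) 90.0 z80 0.054 xyz [ 0.5127 -0.3133  0.054 ] r 0.601
Zwhite 100 px [413.1 247.3] (16.031219482421875, 10.72906494140625) 86.4 z80 0.0541 xyz [ 0.4383 -0.3187  0.0541] r 0.542
Zyellow 101 px [434.4 248.7] (16.463863372802734, 10.461413383483887) 31.0 z80 0.0542 xyz [ 0.4339 -0.3835  0.0542] r 0.579
```

Run:
```python
from h import *
T=tool(); print(T[:3,:3].round(3))
for p in ([.4775,.3115,.28],[.563,-.0965,.28]): print(tooldelta(p))
```

```text
[[ 0.969 -0.     0.247]
 [-0.247 -0.001  0.969]
 [ 0.    -1.    -0.001]]
[ 385.7  -49.1 -254.8]
[ 569.4  -48.5 -629. ]
```

Emit:
{"op": "servo_tool", "data": {"series": [{"x": 48, "z": -32, "y": -6, "fingers": -1}, {"x": 48, "z": -32, "y": -6}, {"x": 48, "z": -32, "y": -6}, {"x": 48, "z": -32, "y": -6}, {"x": 48, "z": -32, "y": -6}, {"x": 48, "z": -32, "y": -6}, {"x": 48, "z": -32, "y": -6}, {"x": 48, "z": -32, "y": -6}, {"turn": -0.125}, {"turn": -0.125}]}}

```text
invalid input
```

Emit:
{"op": "servo_tool", "data": {"series": [{}, {}]}}

```text
invalid input
```

Run:
```python
from h import *
shot("wrist","w1"); print(tool().round(4)); print(robot.sense()["wrist_force"],robot.sense()["time_s"])
```

```text
[[ 9.690e-01 -2.000e-04  2.472e-01  1.668e-01]
 [-2.472e-01 -1.200e-03  9.690e-01  6.537e-01]
 [ 1.000e-04 -1.000e+00 -1.200e-03  2.306e-01]
 [ 0.000e+00  0.000e+00  0.000e+00  1.000e+00]]
[-1.06588754  0.65004893 -0.84190513] 0.15
```

View pics/w1.png

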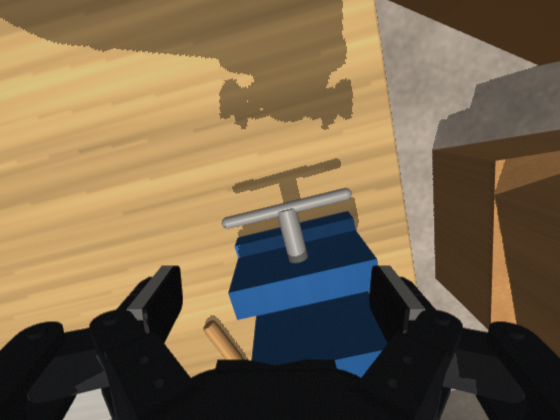

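The wrist picture shows only the vise below the start pose, because the moves were refused. I'll retry with every key filled in.

Emit:
{"op": "servo_tool", "data": {"series": [{"x": 48, "y": -6, "z": -32, "turn": 0, "fingers": -1}, {"x": 48, "y": -6, "z": -32, "turn": 0, "fingers": -1}, {"x": 48, "y": -6, "z": -32, "turn": 0, "fingers": -1}, {"x": 48, "y": -6, "z": -32, "turn": 0, "fingers": -1}, {"x": 48, "y": -6, "z": -32, "turn": 0, "fingers": -1}, {"x": 48, "y": -6, "z": -32, "turn": 0, "fingers": -1}, {"x": 48, "y": -6, "z": -32, "turn": 0, "fingers": -1}, {"x": 48, "y": -6, "z": -32, "turn": 0, "fingers": -1}, {"x": 0, "y": 0, "z": 0, "turn": -0.125, "fingers": -1}, {"x": 0, "y": 0, "z": 0, "turn": -0.125, "fingers": -1}], "squeeze": 40}}

```text
time_s: 1.4
tool_pos: [0.4761, 0.3101, 0.2791]
eef_rot: [-0.707, 0.707, 0.001, -0.001]
wrist_force: [-0.3, 0.4, -0.1]
finger_gap: 0.0853
```

Emit:
{"op": "servo_tool", "data": {"series": [{"x": -50, "y": -20, "z": 0, "turn": 0, "fingers": -1}, {"x": -50, "y": -20, "z": 0, "turn": 0, "fingers": -1}, {"x": 0, "y": 0, "z": 0, "turn": 0, "fingers": -1}]}}

```text
time_s: 1.78
tool_pos: [0.373, 0.3119, 0.321]
eef_rot: [0.708, -0.706, -0.002, 0.001]
wrist_force: [0.9, -0.2, 0.3]
finger_gap: 0.0854
```

Run:
```python
from h import *
shot("wrist","w2"); print(tool().round(4))
```

```text
[[ 1.      0.0011 -0.0024  0.3747]
 [ 0.0024  0.0013  1.      0.3114]
 [ 0.0011 -1.      0.0013  0.3202]
 [ 0.      0.      0.      1.    ]]
```

View pics/w2.png

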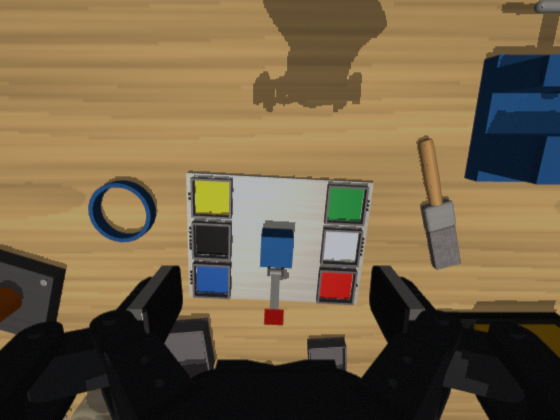

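The wrist view shows the carrier: housing near (277,250), lever pad (274,317), and floors yellow (212,197), black (211,241), blue (212,281), green (346,203), white (341,245) and red (336,286).

```bash
cat >> h.py <<'E'
POCK={1:(66,98),2:(-66,-98),3:(-66,98),4:(66,-98),5:(0,98),6:(0,-98)}
def floor_fit(c,im,px,zf):
    """px: pocket-> approx pixel; floors by flood fill; returns carrier pose fit"""
    src,dst=[],[]
    for k,(u,v) in px.items():
        m=np.zeros((422,562),np.uint8); cv2.floodFill(cv2.GaussianBlur(im,(3,3),0),m,(u,v),0,(12,)*3,(12,)*3,4|cv2.FLOODFILL_MASK_ONLY|cv2.FLOODFILL_FIXED_RANGE|(255<<8))
        vv,uu=np.nonzero(m[1:-1,1:-1]); rr=cv2.minAreaRect(np.stack([uu,vv],1).astype(np.float32))
        q=onz(c,*rr[0],zf); print(k,len(uu),np.round(rr[0],1),np.round(rr[1],1),q.round(4)); src.append(np.array(POCK[k])/1000); dst.append(q[:2])
    src,dst=np.array(src),np.array(dst); a,b=src-src.mean(0),dst-dst.mean(0)
    th=np.arctan2((a[:,0]*b[:,1]-a[:,1]*b[:,0]).sum(),(a*b).sum()); Rm=np.array([[np.cos(th),-np.sin(th)],[np.sin(th),np.cos(th)]])
    t=dst.mean(0)-Rm@src.mean(0); print("yaw",th.round(4),"centre",t.round(4),"res mm",((dst-src@Rm.T-t)*1000).round(1).tolist()); return t,th
E
python3 - <<'E'
from h import *
c,im,D=load("w2"); P=cloud(c,D)
t,th=floor_fit(c,im,{2:(212,197),6:(211,241),4:(212,281),3:(346,203),5:(341,245),1:(336,280)},.008)
hsv=cv2.cvtColor(im,cv2.COLOR_BGR2HSV)
for n,w in dict(plate=(245,190,265,215),htop=(268,245,288,262),pad=(268,312,280,322),tr=(170,330,185,350)).items():
    u0,v0,u1,v1=w; print(n,np.median(P[v0:v1,u0:u1].reshape(-1,3),0).round(4))
m=((hsv[...,0]>100)&(hsv[...,0]<125)&(hsv[...,1]>130)&(P[...,2]>.04)); m[:,:240]=0;m[:,310:]=0;m[:215]=0
v,u=np.nonzero(m); rr=cv2.minAreaRect(np.stack([u,v],1).astype(np.float32)); print(rr,onz(c,*rr[0],.048))
# top cam: same fit
c,im,D=load("t0"); floor_fit(c,im,{2:(238,259),6:(240,238),4:(241,216),3:(177,256),5:(178,235),1:(179,214)},.008)
E
```

```text
2 900 [211.5 196.5] [29. 31.] [0.4068 0.2213 0.008 ]
6 899 [210.8 241.4] [32.  30.2] [0.4772 0.2166 0.008 ]
4 648 [212.  278.5] [23. 28.] [0.5399 0.2152 0.008 ]
3 898 [345.4 204. ] [31.6 30.1] [0.4175 0.4187 0.008 ]
5 742 [340.4 245.6] [30.1 25.5] [0.4835 0.4153 0.008 ]
1 625 [335.5 285. ] [22. 29.] [0.5509 0.4117 0.008 ]
yaw -0.0476 centre [0.4793 0.3165] res mm [[-1.9, -0.4], [2.6, -2.0], [-0.6, -0.2], [-0.6, 1.2], [-0.5, 1.0], [1.0, 0.4]]
plate [0.415  0.2847 0.0071]
htop [0.4793 0.3176 0.0471]
pad [0.5527 0.3129 0.0911]
tr [0.6573 0.1514 0.0034]
((275.5158386230469, 308.8995361328125), (31.2701473236084, 159.7676544189453), 0.8243427872657776) [0.56881841 0.31583006 0.048     ]
2 199 [238.5 258. ] [14. 13.] [0.4063 0.2189 0.008 ]
6 194 [239.  236.5] [13. 14.] [0.4739 0.2179 0.008 ]
4 193 [240.5 216.5] [13. 13.] [0.5373 0.2137 0.008 ]
3 202 [176. 255.] [14. 14.] [0.4162 0.4157 0.008 ]
5 183 [177.5 234.5] [13. 13.] [0.4806 0.4125 0.008 ]
1 188 [179.  213.5] [13. 14.] [0.5473 0.4094 0.008 ]
yaw -0.045 centre [0.4769 0.3147] res mm [[-0.3, -0.9], [1.3, 1.1], [-1.1, -0.1], [0.8, 0.1], [-0.7, -0.0], [0.0, -0.2]]
```

Emit:
{"op": "servo_tool", "data": {"series": [{"x": 13, "y": 6, "z": -51, "turn": 0, "fingers": -1}, {"x": 13, "y": 6, "z": -51, "turn": 0, "fingers": -1}, {"x": 13, "y": 6, "z": -51, "turn": 0, "fingers": -1}, {"x": 13, "y": 6, "z": -51, "turn": 0, "fingers": -1}, {"x": 13, "y": 6, "z": -51, "turn": 0, "fingers": -1}, {"x": 13, "y": 6, "z": -51, "turn": 0, "fingers": -1}, {"x": 13, "y": 6, "z": -51, "turn": 0, "fingers": -1}, {"x": 13, "y": 6, "z": -51, "turn": 0, "fingers": -1}, {"x": 0, "y": 0, "z": 0, "turn": 0, "fingers": -1}, {"x": 0, "y": 0, "z": 0, "turn": 0, "fingers": -1}]}}

```text
time_s: 3.08
tool_pos: [0.4797, -0.097, 0.2707]
eef_rot: [0.707, -0.707, 0.001, 0.0]
wrist_force: [0.6, 0.2, 0.0]
finger_gap: 0.0855
```

Run:
```python
from h import *
c,im,D=shot("wrist","w3"); print(tool().round(4)); P=cloud(c,D)
print(proj(c,[.5625,-.0965,.072]))
hsv=cv2.cvtColor(im,cv2.COLOR_BGR2HSV); m=(hsv[...,0]<20)&(hsv[...,1]>150)&(hsv[...,2]>60)&(P[...,2]>.06)&(D>0)
m=cv2.morphologyEx(m.astype(np.uint8),cv2.MORPH_OPEN,np.ones((5,5)))
n,l,s,ce=cv2.connectedComponentsWithStats(m); print(s,ce)
for k in range(1,n):
    p=P[l==k]; z=np.median(p[:,2]); print(z, onz(c,*ce[k],z))
```

```text
[[ 1.000e+00 -9.000e-04 -8.000e-04  4.798e-01]
 [ 8.000e-04  2.000e-04  1.000e+00 -9.630e-02]
 [-9.000e-04 -1.000e+00  2.000e-04  2.709e-01]
 [ 0.000e+00  0.000e+00  0.000e+00  1.000e+00]]
(np.float64(273.9300504056962), np.float64(260.1641520582753))
[[     0      0    560    420 234214]
 [   257    242     35     35    986]] [[279.52169384 209.29031569]
 [274.34685598 259.30831643]]
0.07104720530122408 [ 0.5618454  -0.09601544  0.07104721]
```

View pics/w3.png

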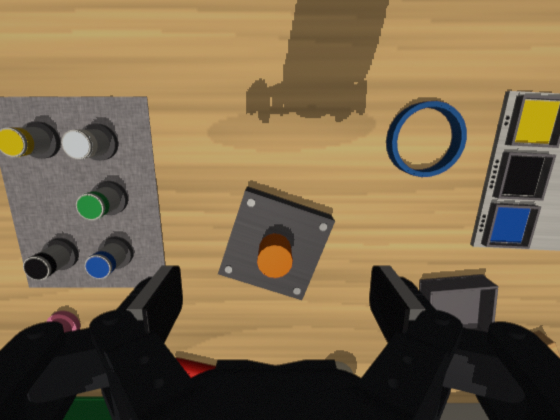

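The wrist view shows the cap at (274,259) on the plinth. Possible mistakes were the pink piece at (64,322), the small tray, and the orange plastic of the cap, which occurs only once. The choice is clear.

Emit:
{"op": "servo_tool", "data": {"series": [{"x": 41, "y": 20, "z": 0, "turn": 0, "fingers": -1}, {"x": 41, "y": 40, "z": 0, "turn": 0, "fingers": -1}, {"x": 0, "y": 55, "z": 0, "turn": 0, "fingers": -1}, {"x": 0, "y": 55, "z": 0, "turn": 0, "fingers": -1}, {"x": 0, "y": 44, "z": 0, "turn": 0, "fingers": -1}, {"x": 0, "y": 20, "z": 0, "turn": 0, "fingers": -1}, {"x": 0, "y": 0, "z": 0, "turn": 0, "fingers": 1}, {"x": 0, "y": 0, "z": 0, "turn": 0, "fingers": 1}, {"x": 0, "y": 0, "z": 0, "turn": 0, "fingers": 1}, {"x": 0, "y": 0, "z": 0, "turn": 0, "fingers": 1}], "squeeze": 25}}

```text
time_s: 4.38
tool_pos: [0.5627, -0.0966, 0.0387]
eef_rot: [0.707, -0.707, -0.001, -0.001]
wrist_force: [-1.8, 2.5, 7.8]
finger_gap: 0.042
```

Emit:
{"op": "servo_tool", "data": {"series": [{"x": 0, "y": 0, "z": 0, "turn": 0, "fingers": 1}, {"x": 0, "y": -20, "z": 0, "turn": 0, "fingers": 1}, {"x": 0, "y": -50, "z": 0, "turn": 0, "fingers": 1}, {"x": 0, "y": -50, "z": 0, "turn": 0, "fingers": 1}, {"x": 0, "y": 0, "z": 0, "turn": 0, "fingers": 1}]}}

```text
time_s: 5.0
tool_pos: [0.5641, -0.0975, 0.1618]
eef_rot: [-0.707, 0.707, 0.003, 0.003]
wrist_force: [-0.3, -0.8, -1.0]
finger_gap: 0.0418
```

Run:
```python
from h import *
print(tool()[:3,3].round(4))
# tray: centre from wrist w2 & w3 & top, from walls z>0.025 near approx
for fn,ca in (("w2",[.658,.158]),("w3",[.658,.158]),("t0",[.658,.158])):
    c,im,D=load(fn); P=cloud(c,D); m=(D>0)&(abs(P[...,0]-ca[0])<.07)&(abs(P[...,1]-ca[1])<.07)&(P[...,2]>.028)&(P[...,2]<.045)
    p=P[m][:,:2].astype(np.float32)
    if len(p)>20: print(fn,len(p),p.min(0),p.max(0),cv2.minAreaRect(p))
print(tooldelta([.658,.158,.3]))
```

```text
[ 0.5641 -0.0975  0.1618]
w2 291 [0.6148871  0.14806652] [0.7055905  0.20851788] ((0.6611016988754272, 0.17951700091362), (0.08758395910263062, 0.053920064121484756), 6.522420406341553)
w3 590 [0.61573195 0.1116647 ] [0.68767    0.20498565] ((0.6545848250389099, 0.15886865556240082), (0.0722658783197403, 0.09129265695810318), 4.072973251342773)
t0 158 [0.6181248  0.10967126] [0.7140895  0.20464818] ((0.6661213636398315, 0.15752167999744415), (0.09028130024671555, 0.08978643268346786), 5.388493537902832)
[  95.  -137.6  255.4]
```

Emit:
{"op": "servo_tool", "data": {"series": [{"x": 19, "y": 0, "z": 51, "turn": 0, "fingers": 1}, {"x": 19, "y": 0, "z": 51, "turn": 0, "fingers": 1}, {"x": 19, "y": 0, "z": 51, "turn": 0, "fingers": 1}, {"x": 19, "y": 0, "z": 51, "turn": 0, "fingers": 1}, {"x": 19, "y": 0, "z": 51, "turn": 0, "fingers": 1}, {"x": 0, "y": 50, "z": 0, "turn": 0, "fingers": 1}, {"x": 0, "y": 50, "z": 0, "turn": 0, "fingers": 1}, {"x": 0, "y": 32, "z": 0, "turn": 0, "fingers": 1}, {"x": 0, "y": 0, "z": 0, "turn": 0, "fingers": 1}, {"x": 0, "y": 0, "z": 0, "turn": 0, "fingers": -0.2}]}}

```text
time_s: 6.25
tool_pos: [0.6574, 0.1581, 0.0265]
eef_rot: [0.707, -0.707, -0.001, -0.001]
wrist_force: [0.2, -0.1, 1.4]
finger_gap: 0.0513
```

Emit:
{"op": "servo_tool", "data": {"series": [{"x": 0, "y": 0, "z": 0, "turn": 0, "fingers": -0.2}, {"x": 0, "y": 0, "z": 0, "turn": 0, "fingers": -0.2}, {"x": 0, "y": -30, "z": 0, "turn": 0, "fingers": -0.2}, {"x": 0, "y": -60, "z": 0, "turn": 0, "fingers": -1}, {"x": -20, "y": -60, "z": 0, "turn": 0, "fingers": -1}, {"x": -60, "y": 0, "z": 0, "turn": 0, "fingers": -1}, {"x": 0, "y": 0, "z": 0, "turn": 0, "fingers": -1}]}}

```text
time_s: 7.12
tool_pos: [0.5718, 0.1578, 0.1753]
eef_rot: [0.707, -0.707, 0.001, 0.002]
wrist_force: [0.6, 0.3, -0.1]
finger_gap: 0.0853
```

Run:
```python
from h import *
c,im,D=shot("wrist","w4"); print(tool()[:3,3].round(4)); P=cloud(c,D)
hsv=cv2.cvtColor(im,cv2.COLOR_BGR2HSV); m=(hsv[...,0]<20)&(hsv[...,1]>165)&(hsv[...,2]>60)&(D>0)&(abs(P[...,0]-.66)<.1)&(abs(P[...,1]-.158)<.1)
n,l,s,ce=cv2.connectedComponentsWithStats(m.astype(np.uint8))
for k in range(1,n):
    if s[k,4]>60: p=P[l==k]; print(s[k],ce[k].round(), np.median(p,0).round(4),np.percentile(p[:,2],[5,95]).round(3))
```

```text
[0.575  0.1583 0.1756]
[ 255  258   42   56 1896] [276. 286.] [0.6502 0.1608 0.0448] [0.012 0.046]
```

View pics/w4.png

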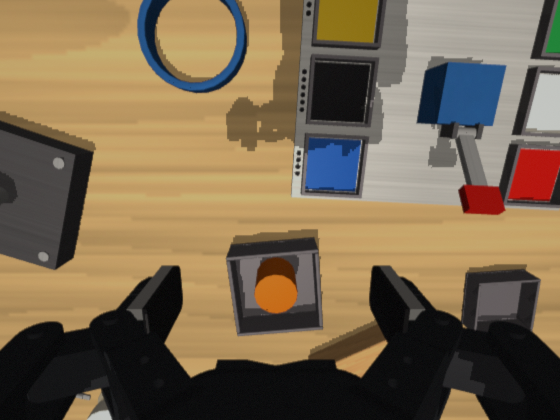

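The cap stands upright in the large tray at (276,293), top at 0.045. Next I look at the bare ball from the same stance.

Emit:
{"op": "servo_tool", "data": {"series": [{"x": -20, "y": -19, "z": -51, "turn": 0, "fingers": -1}, {"x": -20, "y": -19, "z": -51, "turn": 0, "fingers": -1}, {"x": -20, "y": -19, "z": -51, "turn": 0, "fingers": -1}, {"x": -20, "y": -19, "z": -51, "turn": 0, "fingers": -1}, {"x": -20, "y": -19, "z": -51, "turn": 0, "fingers": -1}, {"x": 0, "y": 0, "z": 0, "turn": 0, "fingers": -1}, {"x": 0, "y": 0, "z": 0, "turn": 0, "fingers": -1}]}}

```text
time_s: 8.05
tool_pos: [0.478, -0.0968, 0.2699]
eef_rot: [0.707, -0.707, -0.0, -0.001]
wrist_force: [-0.3, 1.0, -0.3]
finger_gap: 0.0854
```

Run:
```python
from h import *
c,im,D=shot("wrist","w5"); print(tool()[:3,3].round(4)); P=cloud(c,D)
z=P[...,2]; m=(D>0)&(z>.015)&(abs(P[...,0]-.562)<.1)&(abs(P[...,1]+.096)<.1)
t=m&(abs(z-.03)<.005); p=P[t][:,:2].astype(np.float32); print("plinth top",np.median(P[t][:,2]),cv2.minAreaRect(p))
b=m&(z>.045); q=P[b]; print("ball pts",b.sum(),q[:,2].max(),q.mean(0))
A=np.c_[2*q,np.ones(len(q))]; s=np.linalg.lstsq(A,(q**2).sum(1),rcond=None)[0]; print("sphere",s[:3].round(4),np.sqrt(s[3]+(s[:3]**2).sum()))
# plinth top outline by pixels
v,u=np.nonzero(t); mm=np.zeros(D.shape,np.uint8); mm[t|b]=255; mm=cv2.morphologyEx(mm,cv2.MORPH_CLOSE,np.ones((5,5))); cv2.imwrite("pics/m5.png",mm)
g=im.copy(); 
gray=cv2.cvtColor(im,cv2.COLOR_BGR2GRAY)
c4=cv2.HoughCircles(cv2.GaussianBlur(gray,(3,3),0),cv2.HOUGH_GRADIENT,1,20,param1=100,param2=12,minRadius=3,maxRadius=7)
bol=[(x,y,r) for x,y,r in c4[0] if m[int(y),int(x)]] if c4 is not None else []
print([(x,y,onz(c,x,y,.031)[:2].round(4)) for x,y,r in bol])
```

```text
[ 0.4779 -0.0961  0.2695]
plinth top 0.0292141375653876 ((0.5644763708114624, -0.09587465226650238), (0.1203782856464386, 0.12103771418333054), 70.91227722167969)
ball pts 35991 0.3633339074146108 [ 0.47117484 -0.09373256  0.33298851]
sphere [ 0.6179 -0.0936  0.259 ] 0.17565443390741511
[(np.float32(250.5), np.float32(203.5), array([ 0.5034, -0.1252])), (np.float32(322.5), np.float32(227.5), array([ 0.5348, -0.0348])), (np.float32(227.5), np.float32(270.5), array([ 0.5944, -0.1575])), (np.float32(296.5), np.float32(291.5), array([ 0.6254, -0.0661]))]
```

View pics/w5.png

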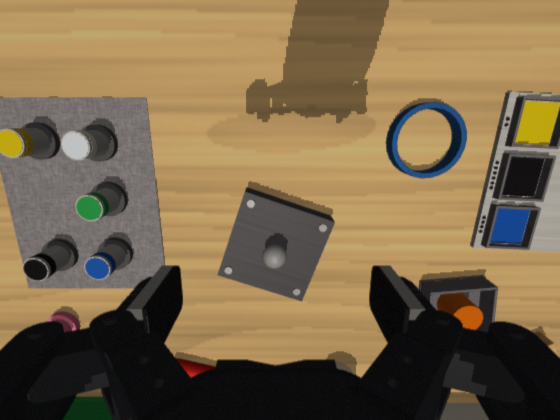

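Run:
```python
from h import *
c,im,D=load("w5"); P=cloud(c,D); z=P[...,2]
b=(D>0)&(z>.056)&(z<.09)&(abs(P[...,0]-.562)<.03)&(abs(P[...,1]+.096)<.03); q=P[b]
v,u=np.nonzero(b); print(b.sum(),q[:,2].max(),q.mean(0),u.mean(),v.mean())
f=lambda s:np.linalg.norm(q-s,axis=1)-.015
from scipy.optimize import least_squares
print(least_squares(f,[.562,-.096,.052],loss="soft_l1",f_scale=.001).x.round(4))
c,im,D=load("t0"); g=cv2.cvtColor(im,cv2.COLOR_BGR2GRAY)
mm=cv2.resize(im[180:236,312:368],(560,560),interpolation=cv2.INTER_CUBIC); 
gg=g.copy(); pk=[]
for uu in range(315,366):
    for vv in range(182,234):
        if g[vv,uu]>110 and g[vv,uu]==g[vv-3:vv+4,uu-3:uu+4].max(): 
            w=np.clip(g[vv-2:vv+3,uu-2:uu+3].astype(float)-95,0,None); a,b2=np.mgrid[vv-2:vv+3,uu-2:uu+3]; p=onz(c,(w*b2).sum()/w.sum(),(w*a).sum()/w.sum(),.031); pk.append((uu,vv,*p[:2].round(4)))
print(pk)
print(tooldelta([.478,.316,.27]), tooldelta([.38,.316,.27]))
```

```text
385 0.06721612351018252 [ 0.56160189 -0.09602756  0.06202715] 274.0753246753247 257.11948051948053
[ 0.5644 -0.0961  0.0511]
[(315, 206, np.float64(0.5684), np.float64(-0.0219)), (316, 197, np.float64(0.5965), np.float64(-0.0255)), (316, 227, np.float64(0.5024), np.float64(-0.0245)), (317, 184, np.float64(0.638), np.float64(-0.029)), (317, 227, np.float64(0.5024), np.float64(-0.0276)), (318, 198, np.float64(0.5937), np.float64(-0.0316)), (319, 184, np.float64(0.638), np.float64(-0.0354)), (319, 198, np.float64(0.5941), np.float64(-0.0342)), (319, 227, np.float64(0.5021), np.float64(-0.0336)), (320, 216, np.float64(0.5351), np.float64(-0.0376)), (320, 217, np.float64(0.5351), np.float64(-0.0376)), (323, 184, np.float64(0.638), np.float64(-0.0479)), (325, 227, np.float64(0.4999), np.float64(-0.052)), (329, 188, np.float64(0.6257), np.float64(-0.0691)), (330, 183, np.float64(0.6432), np.float64(-0.071)), (330, 229, np.float64(0.4934), np.float64(-0.0676)), (334, 183, np.float64(0.6413), np.float64(-0.0831)), (336, 185, np.float64(0.6372), np.float64(-0.0896)), (337, 203, np.float64(0.57
[... 2658 characters left out ...]
, (362, 228, np.float64(0.499), np.float64(-0.1681)), (363, 184, np.float64(0.6376), np.float64(-0.1744)), (363, 189, np.float64(0.622), np.float64(-0.1741)), (363, 211, np.float64(0.5519), np.float64(-0.1725)), (363, 212, np.float64(0.5492), np.float64(-0.1725)), (363, 228, np.float64(0.499), np.float64(-0.1713)), (364, 189, np.float64(0.622), np.float64(-0.1773)), (364, 197, np.float64(0.596), np.float64(-0.1787)), (364, 198, np.float64(0.5929), np.float64(-0.1785)), (364, 207, np.float64(0.5651), np.float64(-0.1759)), (364, 228, np.float64(0.499), np.float64(-0.1744)), (365, 197, np.float64(0.596), np.float64(-0.1804))]
[ 6.000e-01 -4.000e-01  4.121e+02] [-9.740e+01 -4.000e-01  4.122e+02]
```

Emit:
{"op": "servo_tool", "data": {"series": [{"x": 0, "y": 0, "z": 52, "turn": 0, "fingers": -1}, {"x": 0, "y": 0, "z": 52, "turn": 0, "fingers": -1}, {"x": 0, "y": 0, "z": 52, "turn": 0, "fingers": -1}, {"x": 0, "y": 0, "z": 52, "turn": 0, "fingers": -1}, {"x": 0, "y": 0, "z": 51, "turn": 0, "fingers": -1}, {"x": 0, "y": 0, "z": 51, "turn": 0, "fingers": -1}, {"x": 0, "y": 0, "z": 51, "turn": 0, "fingers": -1}, {"x": 0, "y": 0, "z": 51, "turn": 0, "fingers": -1}, {"x": 1, "y": 60, "z": 0, "turn": 0.047, "fingers": -1}, {"x": 0, "y": 60, "z": 0, "turn": 0, "fingers": -1}]}}

```text
time_s: 9.35
tool_pos: [0.4771, 0.318, 0.1476]
eef_rot: [0.707, -0.707, 0.015, -0.015]
wrist_force: [0.6, -0.8, -0.6]
finger_gap: 0.0852
```

Run:
```python
from h import *
print(tool().round(4)); print(tooldelta([.4793,.3165,.012]))
c,im,D=shot("wrist","w6")
```

```text
[[ 9.991e-01  5.000e-04  4.320e-02  4.771e-01]
 [-4.320e-02  1.000e-03  9.991e-01  3.180e-01]
 [ 5.000e-04 -1.000e+00  1.000e-03  1.476e-01]
 [ 0.000e+00  0.000e+00  0.000e+00  1.000e+00]]
[  2.1 135.6  -1.5]
```

View pics/w6.png

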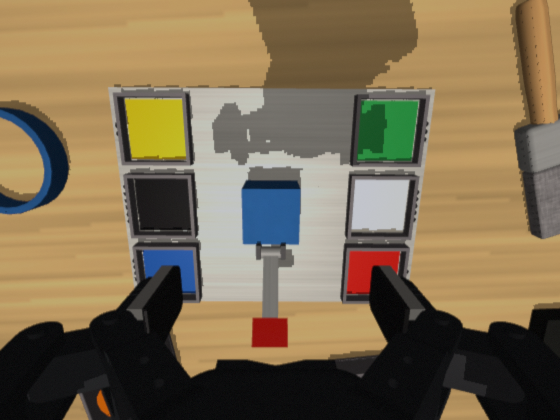

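The carrier is aligned with the jaws: housing top at (271,219), and floors yellow (155,128), black (162,204), white (381,205) and green (405,130, partly shadowed).

Run:
```python
from h import *
c,im,D=load("w6"); P=cloud(c,D)
floor_fit(c,im,{2:(155,128),6:(162,204),5:(381,205)},.008)
hsv=cv2.cvtColor(im,cv2.COLOR_BGR2HSV); m=(hsv[...,0]>100)&(hsv[...,0]<125)&(hsv[...,1]>130)&(D>0)&(abs(P[...,2]-.047)<.003)
m[:,:230]=0;m[:,310:]=0; v,u=np.nonzero(m); rr=cv2.minAreaRect(np.stack([u,v],1).astype(np.float32)); print(rr,onz(c,*rr[0],.048))
```

```text
2 2928 [154.5 128. ] [56. 57.] [0.4062 0.2198 0.008 ]
6 2466 [162.5 204.5] [49. 53.] [0.4737 0.2171 0.008 ]
5 2376 [380.  204.5] [47. 54.] [0.4824 0.4161 0.008 ]
yaw -0.0443 centre [0.4775 0.316 ] res mm [[-1.0, -1.2], [0.5, -1.0], [0.5, 2.2]]
((270.5, 215.49998474121094), (56.99999237060547, 54.99999237060547), 0.0) [0.47678693 0.31640122 0.048     ]
```

Emit:
{"op": "servo_tool", "data": {"series": [{"x": 2, "y": 50, "z": -1.5, "turn": 0, "fingers": -1}, {"x": 0, "y": 50, "z": 0, "turn": 0, "fingers": -1}, {"x": 0, "y": 25, "z": 0, "turn": 0, "fingers": -1}, {"x": 0, "y": 10, "z": 0, "turn": 0, "fingers": -1}, {"x": 0, "y": 0, "z": 0, "turn": 0, "fingers": -1}, {"x": 0, "y": 0, "z": 0, "turn": 0, "fingers": 1}, {"x": 0, "y": 0, "z": 0, "turn": 0, "fingers": 1}, {"x": 0, "y": 0, "z": 0, "turn": 0, "fingers": 1}, {"x": 0, "y": 0, "z": 0, "turn": 0, "fingers": 1}, {"x": 0, "y": 0, "z": 0, "turn": 0, "fingers": 1}], "squeeze": 90}}

```text
time_s: 10.65
tool_pos: [0.4803, 0.314, 0.0159]
eef_rot: [0.707, -0.706, 0.016, -0.017]
wrist_force: [-0.8, -0.3, 8.4]
finger_gap: 0.0446
```

Emit:
{"op": "servo_tool", "data": {"series": [{"x": 0, "y": -8, "z": 0, "turn": 0, "fingers": 1}, {"x": 0, "y": -18, "z": 0, "turn": 0, "fingers": 1}, {"x": 0, "y": -30, "z": 0, "turn": 0, "fingers": 1}, {"x": 0, "y": -35, "z": 0, "turn": 0, "fingers": 1}, {"x": 0, "y": -30, "z": 0, "turn": 0, "fingers": 1}, {"x": 0, "y": -9, "z": 0, "turn": 0, "fingers": 1}, {"x": 0, "y": 0, "z": 0, "turn": 0, "fingers": 1}, {"x": 0, "y": 0, "z": 0, "turn": 0, "fingers": 1}, {"x": 0, "y": 0, "z": 0, "turn": 0, "fingers": 1}]}}

```text
time_s: 11.78
tool_pos: [0.4793, 0.3131, 0.1434]
eef_rot: [-0.706, 0.707, -0.017, 0.016]
wrist_force: [0.0, -0.2, -7.7]
finger_gap: 0.0447
```

```bash
cat > held.py <<'E'
import sys
from h import *
c,im,D=shot("wrist",sys.argv[1]); T=tool(); print(T.round(4)); P=cloud(c,D)
s=robot.sense(); print(s["wrist_force"],s["moment"],s["finger_gap"])
T2=T.copy(); 
# plate plane from depth in tool frame
Q=(P-T[:3,3])@T[:3,:3]
hsv=cv2.cvtColor(im,cv2.COLOR_BGR2HSV)
m=(D>0)&(hsv[...,1]<45)&(hsv[...,2]>120)&(abs(Q[...,0])<.1)&(abs(Q[...,2])<.066)&(Q[...,1]>-.01)&(Q[...,1]<.03)
q=Q[m]; A=np.c_[q[:,0],q[:,2],np.ones(len(q))]; s=np.linalg.lstsq(A,q[:,1],rcond=None)[0]; print("plate plane in tool: tilt",s[:2].round(4),"y0 mm",(s[2]*1000).round(1),m.sum())
E
python3 held.py w7
```

```text
[[ 0.9989 -0.0014  0.0468  0.4794]
 [-0.0468 -0.0012  0.9989  0.3132]
 [-0.0013 -1.     -0.0012  0.1436]
 [ 0.      0.      0.      1.    ]]
[ 0.33395499 -0.04550582 -7.99862967] [-2.98372440e-02  1.59612397e-05 -5.47601926e-02] 0.04506423288970616
plate plane in tool: tilt [0.0017 0.0004] y0 mm 9.0 57115
```

View pics/w7.png

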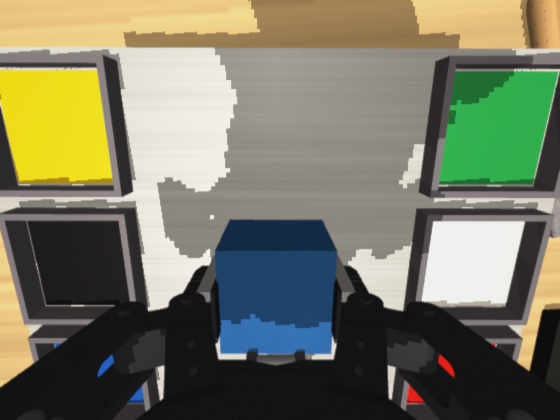

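Held level. Floors: yellow (58,127), black (80,264), white (475,263), green (499,127).

Run:
```python
from h import *
c,im,D=load("w7"); T=tool()
t,th=floor_fit(c,im,{6:(80,262),5:(475,262),2:(60,127)},T[2,3]-.009)
t,th=floor_fit(c,im,{6:(80,262),5:(475,262)},T[2,3]-.009)
d=T[:3,:3].T@np.array([t[0]-T[0,3],t[1]-T[1,3],0]); print("offset in tool mm",d*1000, "tool yaw",np.arctan2(T[1,0],T[0,0]))
for n,w in dict(bl=(60,240,100,290),wh=(450,240,500,290)).items():
    u0,v0,u1,v1=w; P=cloud(c,D)[v0:v1,u0:u1].reshape(-1,3); print(np.median(P,0))
# housing back edge v (top) in tool frame at housing top
print(((onz(c,275,221,T[2,3]+.031)-T[:3,3])@T[:3,:3]*1000).round(1),((onz(c,275,250,T[2,3]+.031)-T[:3,3])@T[:3,:3]*1000).round(1))
```

```text
6 36798 [265.5 320.5] [531. 197.] [0.5119 0.3083 0.1346]
5 6757 [472.5 261.2] [97.4 80.6] [0.4817 0.417  0.1346]
2 10194 [ 53.6 124.4] [119.8  97.6] [0.4043 0.2172 0.1346]
yaw 0.1361 centre [0.4833 0.3495] res mm [[15.3, 55.9], [11.7, -29.6], [-26.9, -26.3]]
6 36798 [265.5 320.5] [531. 197.] [0.5119 0.3083 0.1346]
5 6757 [472.5 261.2] [97.4 80.6] [0.4817 0.417  0.1346]
yaw 0.271 centre [0.4968 0.3626] res mm [[-11.1, 40.1], [11.1, -40.1]]
offset in tool mm [15.04608075 -0.08237353 50.22370119] tool yaw -0.0468020073531993
[0.47367047 0.21446917 0.13531325]
[0.48328736 0.41790522 0.13502903]
[-36.7 -31.    1.9] [-25.4 -31.    1.9]
```

Run:
```python
from h import *
c,im,D=load("w7"); Tw=c[0]@np.linalg.inv(np.array(vision.camera_model("wrist")["T_tool_cam"])); P=cloud(c,D); Q=(P-Tw[:3,3])@Tw[:3,:3]
print(im[212:360:1,275].astype(int).sum(1).tolist())
f=lambda u,v,h:((onz(c,u,v,Tw[2,3]+h)-Tw[:3,3])@Tw[:3,:3]*1000).round(1)
print(f(275,220.5,-.009),f(275,248.5,.031),f(275,353,.031),"L/R",f(217,255,.031),f(335,255,.031))
print((Q[240:356:8,275]*1000).round(1).tolist())
g=cv2.cvtColor(im,cv2.COLOR_BGR2GRAY).astype(int); print(g[255,205:230].tolist(),g[255,325:345].tolist())
```

```text
[406, 403, 401, 404, 407, 408, 399, 310, 194, 135, 126, 127, 130, 126, 131, 127, 128, 126, 127, 125, 133, 131, 133, 130, 130, 123, 129, 127, 125, 130, 129, 130, 128, 127, 130, 128, 130, 128, 147, 189, 204, 206, 207, 206, 202, 202, 205, 206, 204, 208, 203, 204, 203, 205, 206, 205, 206, 205, 205, 204, 202, 204, 204, 204, 202, 205, 204, 206, 207, 200, 203, 209, 205, 207, 207, 202, 204, 207, 204, 204, 206, 209, 205, 203, 204, 203, 206, 202, 205, 206, 202, 206, 199, 205, 203, 205, 207, 204, 203, 203, 203, 202, 206, 202, 202, 203, 200, 204, 203, 223, 230, 234, 245, 319, 349, 348, 351, 346, 346, 344, 343, 345, 343, 345, 346, 344, 344, 347, 345, 342, 342, 342, 342, 342, 341, 343, 341, 342, 343, 341, 344, 356, 303, 220, 196, 209, 228, 240]
[-24.3   9.    1.9] [-25.7 -31.    1.9] [ 20.9 -31.    1.9] L/R [-23.1 -30.9 -20. ] [-23.1 -31.   24.6]
[[-25.1, -20.3, 1.9], [-25.3, -29.5, 1.9], [-22.9, -31.5, 1.9], [-18.8, -29.7, 1.9], [-16.0, -30.8, 1.9], [-12.7, -31.1, 1.9], [-9.2, -30.9, 1.9], [-5.9, -31.4, 1.9], [-2.3, -31.3, 1.9], [1.4, -31.1, 1.9], [5.1, -31.0, 1.9], [8.7, -31.3, 1.9], [12.4, -31.4, 1.9], [15.9, -31.7, 1.9], [-71.2, -141.8, 2.0]]
[240, 240, 240, 240, 236, 162, 136, 132, 115, 96, 68, 60, 59, 60, 60, 59, 60, 61, 59, 60, 60, 61, 60, 60, 60] [60, 61, 61, 61, 62, 60, 60, 61, 62, 61, 60, 66, 90, 112, 132, 135, 135, 135, 135, 135]
```

Edges of the housing give a carrier offset of −2.2 mm along tool x. The housing is centred between the jaws but appears at +2.3 mm laterally in the wrist camera. The top camera shows the same bias, so the ball's true y is about −0.0984.

Emit:
{"op": "servo_tool", "data": {"series": [{"x": 5, "y": 0, "z": -20, "turn": 0, "fingers": 1}, {"x": 11, "y": 0, "z": -42, "turn": 0, "fingers": 1}, {"x": 13, "y": 0, "z": -50, "turn": 0, "fingers": 1}, {"x": 13, "y": 0, "z": -50, "turn": 0, "fingers": 1}, {"x": 13, "y": 0, "z": -50, "turn": 0, "fingers": 1}, {"x": 13, "y": 0, "z": -50, "turn": 0, "fingers": 1}, {"x": 13, "y": 0, "z": -50, "turn": 0, "fingers": 1}, {"x": 11, "y": 0, "z": -42, "turn": 0, "fingers": 1}, {"x": 9, "y": 0, "z": -33, "turn": 0, "fingers": 1}, {"x": 6, "y": 0, "z": -20, "turn": -0.047, "fingers": 1}]}}

```text
time_s: 13.08
tool_pos: [0.567, -0.1017, 0.1443]
eef_rot: [-0.707, 0.708, -0.001, 0.001]
wrist_force: [-0.0, 0.2, -6.5]
finger_gap: 0.045
```

Emit:
{"op": "servo_tool", "data": {"series": [{"x": 0, "y": 0, "z": 0, "turn": 0, "fingers": 1}, {"x": 0, "y": 0, "z": 0, "turn": 0, "fingers": 1}, {"x": 0, "y": 0, "z": 0, "turn": 0, "fingers": 1}]}}

```text
time_s: 13.45
tool_pos: [0.5674, -0.0972, 0.1445]
eef_rot: [0.707, -0.707, -0.0, 0.001]
wrist_force: [0.3, 0.9, -7.9]
finger_gap: 0.045
```

Run:
```python
from h import *
print(tool().round(4),robot.sense()["wrist_force"]); print(tooldelta([.5666,-.0984,.1436]))
c,im,D=shot("top","t1"); floor_fit(c,im,{k:tuple(int(round(a)) for a in proj(c,[.5644+x/1000,-.0984+y/1000,.135])) for k,(x,y) in POCK.items() if k not in (1,4)},.135)
```

```text
[[ 1.000e+00 -4.000e-04 -1.100e-03  5.674e-01]
 [ 1.100e-03  4.000e-04  1.000e+00 -9.720e-02]
 [-4.000e-04 -1.000e+00  4.000e-04  1.445e-01]
 [ 0.000e+00  0.000e+00  0.000e+00  1.000e+00]] [ 0.29916966  0.931144   -7.86265377]
[-0.8  0.9 -1.2]
2 3439 [378.7 204.1] [98.1 55. ] [ 0.5627 -0.1979  0.135 ]
3 185 [309.  226.5] [15. 14.] [0.4984 0.0044 0.135 ]
5 222 [310.  203.5] [15. 14.] [0.5649 0.0009 0.135 ]
6 3325 [378.1 203.4] [55.5 89.9] [ 0.5648 -0.1963  0.135 ]
yaw 0.1492 centre [ 0.5803 -0.0923] res mm [[33.1, 1.1], [-2.1, 9.6], [-0.9, -3.7], [-30.1, -7.1]]
```

Emit:
{"op": "servo_tool", "data": {"series": [{"x": -0.5, "y": 10, "z": -1.3, "turn": 0, "fingers": 1}, {"x": 0, "y": 20, "z": 0, "turn": 0, "fingers": 1}, {"x": 0, "y": 18, "z": 0, "turn": 0, "fingers": 1}, {"x": 0, "y": 8, "z": 0, "turn": 0, "fingers": 1}, {"x": 0, "y": 5, "z": 0, "turn": 0, "fingers": 1}, {"x": 0, "y": 5, "z": 0, "turn": 0, "fingers": 1}, {"x": 0, "y": 4, "z": 0, "turn": 0, "fingers": 1}, {"x": 0, "y": 0, "z": 0, "turn": 0, "fingers": 1}]}}

```text
time_s: 14.5
tool_pos: [0.5671, -0.0994, 0.0745]
eef_rot: [0.707, -0.707, -0.0, 0.0]
wrist_force: [-0.2, 0.4, -7.9]
finger_gap: 0.0448
```

Emit:
{"op": "servo_tool", "data": {"series": [{"x": 0, "y": 5, "z": 0, "turn": 0, "fingers": 1}, {"x": 0, "y": 5, "z": 0, "turn": 0, "fingers": 1}, {"x": 0, "y": 5, "z": 0, "turn": 0, "fingers": 1}, {"x": 0, "y": 5, "z": 0, "turn": 0, "fingers": 1}, {"x": 0, "y": 4, "z": 0, "turn": 0, "fingers": 1}, {"x": 0, "y": 2, "z": 0, "turn": 0, "fingers": 1}, {"x": 0, "y": 0, "z": 0, "turn": 0, "fingers": 1}, {"x": 0, "y": 0, "z": 0, "turn": 0, "fingers": 1}]}}

```text
time_s: 15.5
tool_pos: [0.5673, -0.0994, 0.0487]
eef_rot: [-0.707, 0.707, 0.0, 0.0]
wrist_force: [-1.0, -0.2, -7.0]
finger_gap: 0.0448
```

Emit:
{"op": "servo_tool", "data": {"series": [{"x": 0, "y": 1, "z": 0, "turn": 0, "fingers": 1}, {"x": 0, "y": 1, "z": 0, "turn": 0, "fingers": 1}, {"x": 0, "y": 1, "z": 0, "turn": 0, "fingers": 1}, {"x": 0, "y": 1, "z": 0, "turn": 0, "fingers": 1}, {"x": 0, "y": 0, "z": 0, "turn": 0, "fingers": 1}]}}

```text
time_s: 16.12
tool_pos: [0.5672, -0.0994, 0.0459]
eef_rot: [0.707, -0.707, -0.0, -0.0]
wrist_force: [-5.5, 1.2, 11.0]
finger_gap: 0.045
```

Emit:
{"op": "servo_tool", "data": {"series": [{"x": 0, "y": 0, "z": 0, "turn": 0, "fingers": -1}, {"x": 0, "y": 0, "z": 0, "turn": 0, "fingers": -1}, {"x": 0, "y": 0, "z": 0, "turn": 0, "fingers": -1}, {"x": 0, "y": -30, "z": 0, "turn": 0, "fingers": -1}, {"x": 0, "y": -50, "z": 0, "turn": 0, "fingers": -1}, {"x": 0, "y": -50, "z": 0, "turn": 0, "fingers": 1}, {"x": 0, "y": 0, "z": 0, "turn": 0, "fingers": 1}, {"x": 0, "y": 0, "z": 0, "turn": 0, "fingers": 1}]}}

```text
time_s: 17.12
tool_pos: [0.5669, -0.0992, 0.1742]
eef_rot: [0.707, -0.707, -0.0, 0.0]
wrist_force: [0.5, -0.2, -0.6]
finger_gap: 0.0321
```

```bash
cat > carr.py <<'E'
import sys
from h import *
c,im,D=shot("wrist",sys.argv[1]); T=tool(); P=cloud(c,D); print(T[:3,3].round(4),robot.sense()["time_s"])
hsv=cv2.cvtColor(im,cv2.COLOR_BGR2HSV); z=P[...,2]
m=(D>0)&(hsv[...,1]<60)&(hsv[...,2]>110)&(abs(z-.038)<.012)&(abs(P[...,0]-.565)<.1)&(abs(P[...,1]+.098)<.065)
q=P[m]; s=np.linalg.lstsq(np.c_[q[:,0]-.565,q[:,1]+.098,np.ones(len(q))],q[:,2],rcond=None)[0]; print("plate plane tilt",s[:2].round(4),"z",s[2].round(4),m.sum())
for n,mm in dict(housing=(hsv[...,0]>100)&(hsv[...,0]<125)&(hsv[...,1]>130)&(abs(z-.078)<.006),pad=((hsv[...,0]<8)|(hsv[...,0]>172))&(hsv[...,1]>150)&(z>.06)).items():
    mm=mm&(D>0)&(abs(P[...,0]-.6)<.09)&(abs(P[...,1]+.098)<.04)
    if mm.sum()>20: print(n,mm.sum(),P[mm].mean(0).round(4),P[mm].min(0).round(4),P[mm].max(0).round(4))
E
python3 carr.py w8
```

```text
[ 0.5665 -0.0992  0.1736] 17.175
plate plane tilt [0.0002 0.0016] z 0.0372 23561
housing 3257 [ 0.5638 -0.097   0.0771] [ 0.5416 -0.1195  0.072 ] [ 0.5887 -0.0743  0.0794]
pad 1108 [ 0.6369 -0.0978  0.125 ] [ 0.548  -0.1337  0.1136] [ 0.6482 -0.0686  0.261 ]
```

Emit:
{"op": "servo_tool", "data": {"series": [{"x": 40, "y": 0, "z": 0, "turn": 0, "fingers": 1}, {"x": 41, "y": 0, "z": 0, "turn": 0, "fingers": 1}, {"x": 0, "y": 20, "z": 0, "turn": 0, "fingers": 1}, {"x": 0, "y": 22, "z": 0, "turn": 0, "fingers": 1}, {"x": 0, "y": 10, "z": 0, "turn": 0, "fingers": 1}, {"x": 0, "y": 10, "z": 0, "turn": 0, "fingers": 1}, {"x": 0, "y": 10, "z": 0, "turn": 0, "fingers": 1}, {"x": 0, "y": 8, "z": 0, "turn": 0, "fingers": 1}, {"x": 0, "y": 6, "z": 0, "turn": 0, "fingers": 1}, {"x": 0, "y": 0, "z": 0, "turn": 0, "fingers": 1}]}}

```text
time_s: 18.42
tool_pos: [0.6474, -0.0993, 0.0878]
eef_rot: [0.707, -0.707, 0.001, 0.001]
wrist_force: [-0.1, 0.1, -0.9]
finger_gap: -0.0
```

Emit:
{"op": "servo_tool", "data": {"series": [{"x": 0, "y": 2, "z": 0, "turn": 0, "fingers": 1}, {"x": 0, "y": 2, "z": 0, "turn": 0, "fingers": 1}, {"x": 0, "y": 2, "z": 0, "turn": 0, "fingers": 1}, {"x": 0, "y": 2, "z": 0, "turn": 0, "fingers": 1}]}}

```text
time_s: 18.92
tool_pos: [0.6489, -0.0996, 0.0815]
eef_rot: [-0.707, 0.707, 0.001, 0.001]
wrist_force: [-1.0, -1.3, 13.8]
finger_gap: 0.0003
```

```bash
python3 carr.py w9; cd pics; python3 -c "
import cv2;a=cv2.imread('w9.png')[150:420,100:460];cv2.imwrite('w9c.png',cv2.resize(a,None,fx=1.6,fy=1.6))"
```

```text
[ 0.6489 -0.0996  0.0815] 18.975
plate plane tilt [-0.0114  0.0047] z 0.0378 44492
housing 11853 [ 0.5646 -0.0974  0.0779] [ 0.5428 -0.1202  0.0755] [ 0.5885 -0.0745  0.0832]
```

View pics/w9c.png

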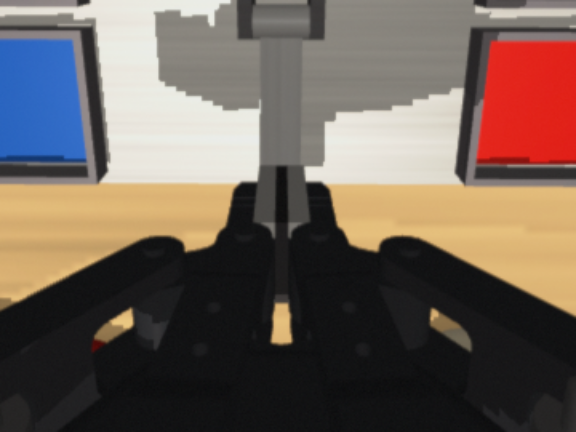

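Lever is pressed level against its stop (14 N). Lift off and check.

Emit:
{"op": "servo_tool", "data": {"series": [{"x": 0, "y": 1, "z": 0, "turn": 0, "fingers": 1}, {"x": 0, "y": 0, "z": 0, "turn": 0, "fingers": 1}, {"x": 0, "y": -30, "z": 0, "turn": 0, "fingers": 1}, {"x": 0, "y": -60, "z": 0, "turn": 0, "fingers": -1}, {"x": -60, "y": -60, "z": 0, "turn": 0, "fingers": -1}, {"x": -60, "y": -40, "z": 0, "turn": 0, "fingers": -1}, {"x": -55, "y": 0, "z": 0, "turn": 0, "fingers": -1}, {"x": 0, "y": 0, "z": 0, "turn": 0, "fingers": -1}, {"x": 0, "y": 0, "z": 0, "turn": 0, "fingers": -1}]}}

```text
time_s: 20.1
tool_pos: [0.4976, -0.0993, 0.2488]
eef_rot: [0.707, -0.707, -0.001, -0.0]
wrist_force: [1.3, 0.6, -0.2]
finger_gap: 0.0851
```

```bash
python3 carr.py w10
python3 - <<'E'
from h import *
c,im,D=load("w10"); k={k:tuple(int(round(a)) for a in proj(c,[.5646+x/1000,-.096+y/1000,.038])) for k,(x,y) in POCK.items()}; print(k)
floor_fit(c,im,k,.038)
c,im,D=shot("top","t2"); k={k:tuple(int(round(a)) for a in proj(c,[.5646+x/1000,-.098+y/1000,.038])) for k,(x,y) in POCK.items()}
floor_fit(c,im,k,.038); P=cloud(c,D); hsv=cv2.cvtColor(im,cv2.COLOR_BGR2HSV)
E
```

```text
[ 0.498  -0.0992  0.2485] 20.15
plate plane tilt [0.0002 0.0012] z 0.0372 14035
housing 1709 [ 0.5634 -0.097   0.0771] [ 0.5413 -0.1192  0.0721] [ 0.5879 -0.0742  0.0803]
pad 370 [ 0.6563 -0.0974  0.081 ] [ 0.6464 -0.11    0.0753] [ 0.6675 -0.0848  0.0829]
{1: (355, 293), 2: (190, 189), 3: (363, 189), 4: (197, 293), 5: (359, 243), 6: (194, 243)}
1 869 [352.  294.5] [27. 32.] [ 0.6331 -0.0012  0.038 ]
2 1564 [188. 188.] [38. 42.] [ 0.4979 -0.1957  0.038 ]
3 1617 [363.  188.5] [41.3 40.5] [0.4984 0.0021 0.038 ]
4 874 [199.  293.5] [27. 32.] [ 0.6317 -0.1922  0.038 ]
5 1276 [359. 244.] [32. 40.] [0.5656 0.0025 0.038 ]
6 1536 [190.3 248.5] [45.6 43. ] [ 0.5714 -0.1986  0.038 ]
yaw 0.0053 centre [ 0.5663 -0.0972] res mm [[1.3, -2.4], [-3.0, -0.2], [-1.4, 1.6], [-1.2, 2.7], [-0.2, 1.7], [4.5, -3.4]]
1 182 [308.5 186. ] [12. 13.] [ 0.6305 -0.0017  0.038 ]
2 3244 [387.2 255.5] [ 46.9 134.7] [ 0.4135 -0.2428  0.038 ]
3 199 [308.5 228. ] [14. 13.] [ 0.4988 -0.0005  0.038 ]
4 6539 [393.1 256.4] [ 63.4 146.9] [ 0.4107 -0.261   0.038 ]
5 186 [308.5 206.5] [13. 13.] [ 0.5659 -0.0011  0.038 ]
6 657 [388.8 203.8] [44.5 41.9] [ 0.5738 -0.2522  0.038 ]
yaw -0.3541 centre [ 0.5155 -0.1266] res mm [[19.1, 55.8], [-6.1, -47.2], [11.2, 11.2], [-132.8, -19.6], [16.4, 33.5], [92.2, -33.8]]
```

View pics/w10.png

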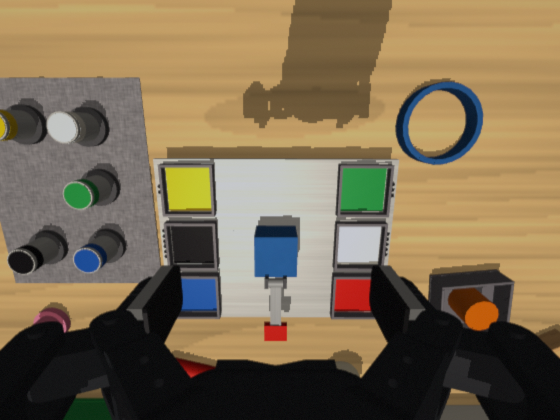

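Pad top at z 0.081 means the lever is down, and the carrier is level at (0.565, −0.099). The weights on the mat at left are unmoved. Yellow is first, with no red present.

Emit:
{"op": "servo_tool", "data": {"series": [{"x": -25, "y": 0, "z": -48, "turn": 0, "fingers": -0.4}, {"x": -25, "y": 0, "z": -48, "turn": 0, "fingers": -0.4}, {"x": -25, "y": 0, "z": -48, "turn": 0, "fingers": -0.4}, {"x": -25, "y": 0, "z": -48, "turn": 0, "fingers": -0.4}, {"x": -25, "y": 0, "z": -48, "turn": 0, "fingers": -0.4}, {"x": -20, "y": 0, "z": -48, "turn": 0, "fingers": -0.4}, {"x": 0, "y": 0, "z": 0, "turn": 0, "fingers": -0.4}, {"x": 0, "y": 0, "z": 0, "turn": 0, "fingers": -0.4}]}}

```text
time_s: 21.2
tool_pos: [0.3527, -0.3874, 0.2478]
eef_rot: [0.707, -0.707, 0.0, 0.0]
wrist_force: [0.3, -0.3, -0.5]
finger_gap: 0.0602
```

```bash
cat > wt.py <<'E'
import sys
from h import *
B=.0023
c,im,D=shot("wrist",sys.argv[1]); T=tool(); P=cloud(c,D); print(T.round(3)[:2,:3].tolist(),T[:3,3].round(4),robot.sense()["time_s"])
hsv=cv2.cvtColor(im,cv2.COLOR_BGR2HSV); m=(D>0)&(P[...,2]>.050)&(P[...,2]<.060)&(P[...,1]<-.25)
m=cv2.morphologyEx(m.astype(np.uint8),cv2.MORPH_OPEN,np.ones((5,5)))
n,l,s,ce=cv2.connectedComponentsWithStats(m)
for k in range(1,n):
    if s[k,4]<150: continue
    q=P[l==k]; z=np.median(q[:,2]); v,u=np.nonzero(l==k); (uu,vv),r=cv2.minEnclosingCircle(np.stack([u,v],1).astype(np.float32)); o=onz(c,uu,vv,z)
    t=q.mean(0)-T[:3,2]*B; col=np.median(im[l==k],0)
    print(s[k,:5],"bgr",col,"z",z.round(4),"mean-corr",t.round(4),"circ",(o-T[:3,2]*B).round(4),"delta tool mm to z.020",tooldelta([t[0],t[1],.020]))
E
python3 wt.py w11
```

```text
[[1.0, -0.0, -0.002], [0.002, 0.001, 1.0]] [ 0.353  -0.3868  0.2479] 21.25
[257 243  28  25 553] bgr [ 46. 196. 195.] z 0.0516 mean-corr [ 0.4282 -0.3928  0.0516] circ [ 0.4281 -0.3927  0.0516] delta tool mm to z.020 [ 75.3 227.9  -6.4]
[320 245  27  25 470] bgr [204. 197. 195.] z 0.0517 mean-corr [ 0.4297 -0.3216  0.0517] circ [ 0.4299 -0.3202  0.0517] delta tool mm to z.020 [ 76.9 227.9  64.9]
[321 301  23  23 418] bgr [ 63. 138.  41.] z 0.0517 mean-corr [ 0.5032 -0.3185  0.0517] circ [ 0.5033 -0.3175  0.0517] delta tool mm to z.020 [150.4 227.9  67.9]
```

Emit:
{"op": "servo_tool", "data": {"series": [{"x": 38, "y": 20, "z": -3.2, "turn": 0, "fingers": -0.4}, {"x": 37.3, "y": 40, "z": -3.2, "turn": 0, "fingers": -0.4}, {"x": 0, "y": 55, "z": 0, "turn": 0, "fingers": -0.4}, {"x": 0, "y": 55, "z": 0, "turn": 0, "fingers": -0.4}, {"x": 0, "y": 40, "z": 0, "turn": 0, "fingers": -0.4}, {"x": 0, "y": 18, "z": 0, "turn": 0, "fingers": -0.4}, {"x": 0, "y": 0, "z": 0, "turn": 0, "fingers": -0.4}, {"x": 0, "y": 0, "z": 0, "turn": 0, "fingers": 1}, {"x": 0, "y": 0, "z": 0, "turn": 0, "fingers": 1}, {"x": 0, "y": 0, "z": 0, "turn": 0, "fingers": 1}], "squeeze": 40}}

```text
time_s: 22.5
tool_pos: [0.4283, -0.3943, 0.0223]
eef_rot: [-0.707, 0.708, 0.001, 0.001]
wrist_force: [-0.3, 1.8, 6.9]
finger_gap: 0.0307
```

Emit:
{"op": "servo_tool", "data": {"series": [{"x": 0, "y": 0, "z": 0, "turn": 0, "fingers": 1}, {"x": 0, "y": -20, "z": 0, "turn": 0, "fingers": 1}, {"x": 0, "y": -60, "z": 0, "turn": 0, "fingers": 1}, {"x": 0, "y": -60, "z": 0, "turn": 0, "fingers": 1}, {"x": 0, "y": 0, "z": 0, "turn": 0, "fingers": 1}]}}

```text
time_s: 23.12
tool_pos: [0.4293, -0.396, 0.1661]
eef_rot: [-0.705, 0.709, 0.003, 0.003]
wrist_force: [-0.2, 0.8, -2.2]
finger_gap: 0.0309
```

```bash
cat > d.py <<'E'
import sys
from h import *
C=np.array([.565,-.099]); k=int(sys.argv[1]); p=C+np.array(POCK[k])/1000
print(tool()[:3,3].round(4),"to pocket",p,tooldelta([*p,tool()[2,3]]))
E
python3 d.py 2
```

```text
[ 0.4293 -0.396   0.1661] to pocket [ 0.499 -0.197] [ 69.7  -0.7 199. ]
```

Emit:
{"op": "servo_tool", "data": {"series": [{"x": 14, "y": 0, "z": 39, "turn": 0, "fingers": 1}, {"x": 14, "y": 0, "z": 40, "turn": 0, "fingers": 1}, {"x": 14, "y": 0, "z": 40, "turn": 0, "fingers": 1}, {"x": 14, "y": 0, "z": 40, "turn": 0, "fingers": 1}, {"x": 14, "y": 0, "z": 40, "turn": 0, "fingers": 1}, {"x": 0, "y": 0, "z": 0, "turn": 0, "fingers": 1}, {"x": 0, "y": 40, "z": 0, "turn": 0, "fingers": 1}, {"x": 0, "y": 30, "z": 0, "turn": 0, "fingers": 1}, {"x": 0, "y": 8, "z": 0, "turn": 0, "fingers": 1}, {"x": 0, "y": 0, "z": 0, "turn": 0, "fingers": 1}]}}

```text
time_s: 24.38
tool_pos: [0.497, -0.1954, 0.0825]
eef_rot: [-0.707, 0.707, -0.0, -0.0]
wrist_force: [0.6, -0.8, -1.1]
finger_gap: 0.0309
```

```bash
python3 d.py 2
```

```text
[ 0.497  -0.1954  0.0825] to pocket [ 0.499 -0.197] [ 2.  -0.  -1.6]
```

Emit:
{"op": "servo_tool", "data": {"series": [{"x": 2, "y": 0, "z": -1.6, "turn": 0, "fingers": 1}, {"x": 0, "y": 8, "z": 0, "turn": 0, "fingers": 1}, {"x": 0, "y": 7, "z": 0, "turn": 0, "fingers": 1}, {"x": 0, "y": 4, "z": 0, "turn": 0, "fingers": 1}, {"x": 0, "y": 3, "z": 0, "turn": 0, "fingers": 1}, {"x": 0, "y": 0, "z": 0, "turn": 0, "fingers": 1}]}}

```text
time_s: 25.12
tool_pos: [0.4992, -0.1964, 0.0604]
eef_rot: [0.707, -0.707, 0.0, 0.0]
wrist_force: [-0.9, -0.5, -1.9]
finger_gap: 0.0311
```

Emit:
{"op": "servo_tool", "data": {"series": [{"x": 0, "y": 1, "z": 0, "turn": 0, "fingers": 1}, {"x": 0, "y": 0.5, "z": 0, "turn": 0, "fingers": 1}, {"x": 0, "y": 0, "z": 0, "turn": 0, "fingers": -0.4}, {"x": 0, "y": 0, "z": 0, "turn": 0, "fingers": -0.4}, {"x": 0, "y": -30, "z": 0, "turn": 0, "fingers": -0.4}, {"x": 0, "y": -60, "z": 0, "turn": 0, "fingers": -0.4}, {"x": -25, "y": -60, "z": -40, "turn": 0, "fingers": -0.4}, {"x": -27, "y": -37, "z": -41, "turn": 0, "fingers": -0.4}, {"x": -27, "y": 0, "z": -41, "turn": 0, "fingers": -0.4}, {"x": 0, "y": 0, "z": 0, "turn": 0, "fingers": -0.4}]}}

```text
time_s: 26.38
tool_pos: [0.4222, -0.3149, 0.2359]
eef_rot: [-0.706, 0.708, -0.002, 0.002]
wrist_force: [0.9, 1.1, -0.8]
finger_gap: 0.0597
```

Emit:
{"op": "servo_tool", "data": {"series": [{"x": 0, "y": 0, "z": 0, "turn": 0, "fingers": -0.4}]}}

```text
time_s: 26.5
tool_pos: [0.425, -0.3107, 0.2348]
eef_rot: [0.707, -0.707, 0.0, 0.0]
wrist_force: [0.1, -0.1, 0.2]
finger_gap: 0.0598
```

```bash
python3 wt.py w12
cat > seat.py <<'E'
import sys
from h import *
c,im,D=load(sys.argv[1]); P=cloud(c,D); B=.0023 if sys.argv[1][0]=="w" else 0
for k in map(int,sys.argv[2:]):
    p=np.array([.565+POCK[k][0]/1000,-.099+POCK[k][1]/1000]); m=(D>0)&(np.hypot(P[...,0]-p[0],P[...,1]-B-p[1])<.03)&(P[...,2]>.083)&(P[...,2]<.1)
    q=P[m]; v,u=np.nonzero(m); (a,b),r=cv2.minEnclosingCircle(np.stack([u,v],1).astype(np.float32)); z=np.median(q[:,2])
    print(k,len(q),"top z",z.round(4),"off mm",((onz(c,a,b,z)[:2]-[0,B]-p)*1000).round(1), "n r mm",r,((q.mean(0)[:2]-[0,B]-p)*1000).round(1))
E
python3 seat.py w12 2
```

```text
[[1.0, -0.0, -0.001], [0.001, 0.001, 1.0]] [ 0.4254 -0.3102  0.2348] 26.55
[253 185  29  28 633] bgr [210. 203. 200.] z 0.0517 mean-corr [ 0.4306 -0.3196  0.0517] circ [ 0.4306 -0.3199  0.0517] delta tool mm to z.020 [  5.3 214.7  -9.6]
[ 21 188  20  66 452] bgr [110. 120. 121.] z 0.0553 mean-corr [ 0.454  -0.5699  0.0553] circ [ 0.4536 -0.5694  0.0553] delta tool mm to z.020 [  28.3  214.6 -259.9]
[257 249  28  26 549] bgr [ 80. 158.  60.] z 0.0516 mean-corr [ 0.5025 -0.3162  0.0516] circ [ 0.5021 -0.3164  0.0516] delta tool mm to z.020 [ 77.2 214.7  -6.3]
[ 37 255  12  37 228] bgr [109. 120. 121.] z 0.055 mean-corr [ 0.5146 -0.5699  0.055 ] circ [ 0.5149 -0.5699  0.055 ] delta tool mm to z.020 [  88.9  214.5 -260. ]
[256 310  25  23 466] bgr [159.  86.  38.] z 0.0516 mean-corr [ 0.5792 -0.3189  0.0516] circ [ 0.5798 -0.3191  0.0516] delta tool mm to z.020 [153.9 214.7  -9.1]
[202 317  15  18 186] bgr [26. 26. 28.] z 0.0516 mean-corr [ 0.5859 -0.3886  0.0516] circ [ 0.5852 -0.3905  0.0516] delta tool mm to z.020 [160.5 214.7 -78.8]
2 756 top z 0.0896 off mm [-2.3 -0.2] n r mm 16.696712493896484 [-1.8  0.8]
```

Emit:
{"op": "servo_tool", "data": {"series": [{"x": 38, "y": 15, "z": -3, "turn": 0, "fingers": -0.4}, {"x": 39, "y": 30, "z": -3.3, "turn": 0, "fingers": -0.4}, {"x": 0, "y": 55, "z": 0, "turn": 0, "fingers": -0.4}, {"x": 0, "y": 55, "z": 0, "turn": 0, "fingers": -0.4}, {"x": 0, "y": 40, "z": 0, "turn": 0, "fingers": -0.4}, {"x": 0, "y": 18, "z": 0, "turn": 0, "fingers": -0.4}, {"x": 0, "y": 0, "z": 0, "turn": 0, "fingers": -0.4}, {"x": 0, "y": 0, "z": 0, "turn": 0, "fingers": 1}, {"x": 0, "y": 0, "z": 0, "turn": 0, "fingers": 1}, {"x": 0, "y": 0, "z": 0, "turn": 0, "fingers": 1}]}}

```text
time_s: 27.8
tool_pos: [0.5029, -0.3179, 0.0239]
eef_rot: [-0.707, 0.708, 0.001, 0.001]
wrist_force: [-0.1, 1.0, 6.7]
finger_gap: 0.0309
```

Emit:
{"op": "servo_tool", "data": {"series": [{"x": 0, "y": 0, "z": 0, "turn": 0, "fingers": 1}, {"x": 0, "y": -20, "z": 0, "turn": 0, "fingers": 1}, {"x": 0, "y": -60, "z": 0, "turn": 0, "fingers": 1}, {"x": 0, "y": -60, "z": 0, "turn": 0, "fingers": 1}, {"x": 0, "y": -15, "z": 0, "turn": 0, "fingers": 1}, {"x": 0, "y": 0, "z": 0, "turn": 0, "fingers": 1}]}}

```text
time_s: 28.55
tool_pos: [0.5022, -0.3175, 0.1782]
eef_rot: [-0.707, 0.707, 0.001, 0.001]
wrist_force: [-0.6, 0.4, -2.4]
finger_gap: 0.031
```

```bash
python3 d.py 3
```

```text
[ 0.5022 -0.3175  0.1782] to pocket [ 0.499 -0.001] [-3.100e+00 -3.000e-01  3.165e+02]
```

Emit:
{"op": "servo_tool", "data": {"series": [{"x": -3, "y": 0, "z": 36, "turn": 0, "fingers": 1}, {"x": 0, "y": 0, "z": 50, "turn": 0, "fingers": 1}, {"x": 0, "y": 0, "z": 50, "turn": 0, "fingers": 1}, {"x": 0, "y": 0, "z": 50, "turn": 0, "fingers": 1}, {"x": 0, "y": 0, "z": 50, "turn": 0, "fingers": 1}, {"x": 0, "y": 0, "z": 50, "turn": 0, "fingers": 1}, {"x": 0, "y": 30, "z": 30, "turn": 0, "fingers": 1}, {"x": 0, "y": 40, "z": 0, "turn": 0, "fingers": 1}, {"x": 0, "y": 24, "z": 0, "turn": 0, "fingers": 1}, {"x": 0, "y": 0, "z": 0, "turn": 0, "fingers": 1}]}}

```text
time_s: 29.8
tool_pos: [0.4964, -0.0015, 0.0804]
eef_rot: [-0.707, 0.707, -0.002, -0.002]
wrist_force: [0.8, 0.2, -0.4]
finger_gap: 0.031
```

Emit:
{"op": "servo_tool", "data": {"series": [{"x": 0, "y": 0, "z": 0, "turn": 0, "fingers": 1}, {"x": 0, "y": 0, "z": 0, "turn": 0, "fingers": 1}]}}

```text
time_s: 30.05
tool_pos: [0.4992, -0.0016, 0.0838]
eef_rot: [0.707, -0.707, -0.0, -0.0]
wrist_force: [-0.3, -0.2, -1.2]
finger_gap: 0.0309
```

```bash
python3 d.py 3
```

```text
[ 0.4992 -0.0016  0.0838] to pocket [ 0.499 -0.001] [-0.2 -0.   0.6]
```

Emit:
{"op": "servo_tool", "data": {"series": [{"x": 0, "y": 8, "z": 0.6, "turn": 0, "fingers": 1}, {"x": 0, "y": 8, "z": 0, "turn": 0, "fingers": 1}, {"x": 0, "y": 4, "z": 0, "turn": 0, "fingers": 1}, {"x": 0, "y": 2, "z": 0, "turn": 0, "fingers": 1}, {"x": 0, "y": 1, "z": 0, "turn": 0, "fingers": 1}, {"x": 0, "y": 0, "z": 0, "turn": 0, "fingers": 1}]}}

```text
time_s: 30.8
tool_pos: [0.4983, -0.0007, 0.0613]
eef_rot: [0.707, -0.707, 0.0, 0.0]
wrist_force: [-8.1, 2.1, 24.9]
finger_gap: 0.0308
```

Emit:
{"op": "servo_tool", "data": {"series": [{"x": 0, "y": -0.5, "z": 0, "turn": 0, "fingers": -0.4}, {"x": 0, "y": 0, "z": 0, "turn": 0, "fingers": -0.4}, {"x": 0, "y": -30, "z": 0, "turn": 0, "fingers": -0.4}, {"x": 0, "y": -60, "z": 0, "turn": 0, "fingers": -0.4}, {"x": 0, "y": -60, "z": -32, "turn": 0, "fingers": -0.4}, {"x": 0, "y": -30, "z": -56, "turn": 0, "fingers": -0.4}, {"x": 0, "y": 0, "z": -56, "turn": 0, "fingers": -0.4}, {"x": 0, "y": 0, "z": -56, "turn": 0, "fingers": -0.4}, {"x": 0, "y": 0, "z": -56, "turn": 0, "fingers": -0.4}, {"x": 0, "y": 0, "z": -56, "turn": 0, "fingers": -0.4}]}}

```text
time_s: 32.05
tool_pos: [0.4987, -0.311, 0.235]
eef_rot: [0.707, -0.707, -0.0, 0.0]
wrist_force: [1.0, -0.1, -0.2]
finger_gap: 0.0597
```

Emit:
{"op": "servo_tool", "data": {"series": [{"x": 0, "y": 0, "z": 0, "turn": 0, "fingers": -0.4}, {"x": 0, "y": 0, "z": 0, "turn": 0, "fingers": -0.4}, {"x": 0, "y": 0, "z": 0, "turn": 0, "fingers": -0.4}]}}

```text
time_s: 32.42
tool_pos: [0.4993, -0.3077, 0.2351]
eef_rot: [0.707, -0.707, -0.001, 0.001]
wrist_force: [0.1, -0.3, 0.0]
finger_gap: 0.0597
```

```bash
python3 wt.py w13; python3 -c "
from h import *
shot('top','t3')"; python3 seat.py t3 2 3; python3 seat.py w13 2 3
```

```text
[[1.0, 0.0, -0.002], [0.002, 0.001, 1.0]] [ 0.4993 -0.3078  0.2352] 32.475
[248 109  32  33 781] bgr [138. 152. 160.] z 0.0515 mean-corr [ 0.4311 -0.3193  0.0516] circ [ 0.4309 -0.3195  0.0515] delta tool mm to z.020 [-68.3 215.2 -11.5]
[  1 112  24  82 622] bgr [116. 126. 128.] z 0.0551 mean-corr [ 0.4579 -0.5699  0.0551] circ [ 0.4576 -0.5701  0.0551] delta tool mm to z.020 [ -42.1  215.  -262.2]
[ 20 195  36 140 934] bgr [117. 128. 129.] z 0.0551 mean-corr [ 0.5808 -0.5699  0.055 ] circ [ 0.5796 -0.5701  0.0551] delta tool mm to z.020 [  80.8  215.  -262.5]
[251 252  28  26 525] bgr [182. 105.  55.] z 0.0517 mean-corr [ 0.5805 -0.3193  0.0517] circ [ 0.5805 -0.3192  0.0517] delta tool mm to z.020 [ 81.1 215.2 -11.9]
2 95 top z 0.0896 off mm [1.5 0.8] n r mm 5.465393543243408 [1.7 0.7]
3 94 top z 0.0903 off mm [ 0.3 -0.6] n r mm 5.385264873504639 [ 0.7 -0.4]
2 982 top z 0.0896 off mm [-1.3 -0.9] n r mm 18.447847366333008 [-0.3 -0.4]
3 0 top z nan off mm [nan nan] n r mm 0.0 [nan nan]
  return _methods._mean(a, axis=axis, dtype=dtype,
  ret = ret.dtype.type(ret / rcount)
seat.py:7: RuntimeWarning: Mean of empty slice.
  print(k,len(q),"top z",z.round(4),"off mm",((onz(c,a,b,z)[:2]-[0,B]-p)*1000).round(1), "n r mm",r,((q.mean(0)[:2]-[0,B]-p)*1000).round(1))
  ret = um.true_divide(
```

Emit:
{"op": "servo_tool", "data": {"series": [{"x": 40, "y": 15, "z": -6, "turn": 0, "fingers": -0.4}, {"x": 41, "y": 30, "z": -6, "turn": 0, "fingers": -0.4}, {"x": 0, "y": 55, "z": 0, "turn": 0, "fingers": -0.4}, {"x": 0, "y": 55, "z": 0, "turn": 0, "fingers": -0.4}, {"x": 0, "y": 40, "z": 0, "turn": 0, "fingers": -0.4}, {"x": 0, "y": 18, "z": 0, "turn": 0, "fingers": -0.4}, {"x": 0, "y": 0, "z": 0, "turn": 0, "fingers": -0.4}, {"x": 0, "y": 0, "z": 0, "turn": 0, "fingers": 1}, {"x": 0, "y": 0, "z": 0, "turn": 0, "fingers": 1}, {"x": 0, "y": 0, "z": 0, "turn": 0, "fingers": 1}]}}

```text
time_s: 33.78
tool_pos: [0.581, -0.3217, 0.0244]
eef_rot: [-0.707, 0.707, 0.001, 0.001]
wrist_force: [-1.0, 1.4, 6.1]
finger_gap: 0.031
```

Emit:
{"op": "servo_tool", "data": {"series": [{"x": 0, "y": 0, "z": 0, "turn": 0, "fingers": 1}, {"x": 0, "y": -20, "z": 0, "turn": 0, "fingers": 1}, {"x": 0, "y": -60, "z": 0, "turn": 0, "fingers": 1}, {"x": 0, "y": -60, "z": 0, "turn": 0, "fingers": 1}, {"x": 0, "y": -15, "z": 0, "turn": 0, "fingers": 1}, {"x": 0, "y": 0, "z": 0, "turn": 0, "fingers": 1}]}}

```text
time_s: 34.52
tool_pos: [0.5802, -0.3215, 0.1791]
eef_rot: [-0.707, 0.707, 0.001, 0.001]
wrist_force: [-0.0, 0.2, -1.7]
finger_gap: 0.0313
```

```bash
python3 d.py 4
```

```text
[ 0.5802 -0.3215  0.1791] to pocket [ 0.631 -0.197] [ 50.8   0.  124.5]
```

Contact is expected at TCP ≈ 0.0624.

Emit:
{"op": "servo_tool", "data": {"series": [{"x": 13, "y": 0, "z": 31, "turn": 0, "fingers": 1}, {"x": 13, "y": 0, "z": 31, "turn": 0, "fingers": 1}, {"x": 13, "y": 0, "z": 31, "turn": 0, "fingers": 1}, {"x": 12, "y": 0, "z": 31, "turn": 0, "fingers": 1}, {"x": 0, "y": 30, "z": 0, "turn": 0, "fingers": 1}, {"x": 0, "y": 40, "z": 0, "turn": 0, "fingers": 1}, {"x": 0, "y": 24, "z": 0, "turn": 0, "fingers": 1}, {"x": 0, "y": 0, "z": 0, "turn": 0, "fingers": 1}, {"x": 0, "y": 0, "z": 0, "turn": 0, "fingers": 1}, {"x": 0, "y": 0, "z": 0, "turn": 0, "fingers": 1}]}}

```text
time_s: 35.78
tool_pos: [0.6313, -0.1976, 0.0843]
eef_rot: [-0.707, 0.707, 0.001, 0.001]
wrist_force: [-0.1, -0.6, -1.4]
finger_gap: 0.0308
```

```bash
python3 d.py 4
```

```text
[ 0.6313 -0.1976  0.0843] to pocket [ 0.631 -0.197] [-0.3 -0.   0.6]
```

Emit:
{"op": "servo_tool", "data": {"series": [{"x": 0, "y": 8, "z": 0.6, "turn": 0, "fingers": 1}, {"x": 0, "y": 8, "z": 0, "turn": 0, "fingers": 1}, {"x": 0, "y": 4, "z": 0, "turn": 0, "fingers": 1}, {"x": 0, "y": 2, "z": 0, "turn": 0, "fingers": 1}, {"x": 0, "y": 0, "z": 0, "turn": 0, "fingers": 1}]}}

```text
time_s: 36.4
tool_pos: [0.6305, -0.1966, 0.0622]
eef_rot: [0.707, -0.707, 0.0, 0.0]
wrist_force: [-5.0, 2.4, 12.4]
finger_gap: 0.0312
```

Emit:
{"op": "servo_tool", "data": {"series": [{"x": 0, "y": 0, "z": 0, "turn": 0, "fingers": -0.4}, {"x": 0, "y": 0, "z": 0, "turn": 0, "fingers": -0.4}, {"x": 0, "y": -30, "z": 0, "turn": 0, "fingers": -0.4}, {"x": 0, "y": -60, "z": 0, "turn": 0, "fingers": -0.4}, {"x": -45, "y": -60, "z": -18, "turn": 0, "fingers": -0.4}, {"x": -56, "y": -30, "z": -24, "turn": 0, "fingers": -0.4}, {"x": -56, "y": 0, "z": -24, "turn": 0, "fingers": -0.4}, {"x": -56, "y": 0, "z": -24, "turn": 0, "fingers": -0.4}, {"x": -56, "y": 0, "z": -24, "turn": 0, "fingers": -0.4}, {"x": 0, "y": 0, "z": 0, "turn": 0, "fingers": -0.4}]}}

```text
time_s: 37.65
tool_pos: [0.3705, -0.3076, 0.2281]
eef_rot: [-0.707, 0.707, -0.003, 0.002]
wrist_force: [1.2, -0.3, 0.6]
finger_gap: 0.0598
```

Emit:
{"op": "servo_tool", "data": {"series": [{"x": 0, "y": 0, "z": 0, "turn": 0, "fingers": -0.4}, {"x": 0, "y": 0, "z": 0, "turn": 0, "fingers": -0.4}]}}

```text
time_s: 37.9
tool_pos: [0.3762, -0.3049, 0.2273]
eef_rot: [0.707, -0.707, -0.001, 0.001]
wrist_force: [-0.1, 0.1, -0.4]
finger_gap: 0.0597
```

```bash
python3 wt.py w14; python3 -c "
from h import *
shot('top','t4')"; python3 seat.py t4 2 3 4
```

```text
[[1.0, -0.0, -0.002], [0.002, 0.0, 1.0]] [ 0.3761 -0.3048  0.2272] 37.95
[279 217  27  28 598] bgr [201. 194. 192.] z 0.0517 mean-corr [ 0.4153 -0.2869  0.0517] circ [ 0.4153 -0.2868  0.0517] delta tool mm to z.020 [ 39.3 207.2  17.8]
[ 20 234  16  49 342] bgr [104. 114. 115.] z 0.055 mean-corr [ 0.4448 -0.57    0.0549] circ [ 0.4454 -0.5706  0.055 ] delta tool mm to z.020 [  68.1  207.2 -265.4]
[ 32 284  18  56 387] bgr [104. 114. 116.] z 0.0552 mean-corr [ 0.5104 -0.5699  0.0552] circ [ 0.5108 -0.5703  0.0552] delta tool mm to z.020 [ 133.7  207.2 -265.4]
2 96 top z 0.0906 off mm [1.3 1.5] n r mm 5.590270042419434 [1.8 1.3]
3 93 top z 0.0908 off mm [ 0.9 -0.6] n r mm 5.309403896331787 [ 0.7 -0.6]
4 94 top z 0.0896 off mm [-0.6  0.8] n r mm 5.50929069519043 [0.1 0.9]
```

White was knocked to (0.415, −0.287), still upright at top z 0.0517. I'll pick it from there.

Emit:
{"op": "servo_tool", "data": {"series": [{"x": 20, "y": 15, "z": 9, "turn": 0, "fingers": -0.4}, {"x": 19.3, "y": 30, "z": 8.8, "turn": 0, "fingers": -0.4}, {"x": 0, "y": 55, "z": 0, "turn": 0, "fingers": -0.4}, {"x": 0, "y": 50, "z": 0, "turn": 0, "fingers": -0.4}, {"x": 0, "y": 38, "z": 0, "turn": 0, "fingers": -0.4}, {"x": 0, "y": 17, "z": 0, "turn": 0, "fingers": -0.4}, {"x": 0, "y": 0, "z": 0, "turn": 0, "fingers": -0.4}, {"x": 0, "y": 0, "z": 0, "turn": 0, "fingers": 1}, {"x": 0, "y": 0, "z": 0, "turn": 0, "fingers": 1}, {"x": 0, "y": 0, "z": 0, "turn": 0, "fingers": 1}]}}

```text
time_s: 39.25
tool_pos: [0.4148, -0.2877, 0.0232]
eef_rot: [-0.707, 0.707, 0.001, 0.0]
wrist_force: [1.0, 0.9, 4.1]
finger_gap: 0.0308
```

Emit:
{"op": "servo_tool", "data": {"series": [{"x": 0, "y": 0, "z": 0, "turn": 0, "fingers": 1}, {"x": 0, "y": -20, "z": 0, "turn": 0, "fingers": 1}, {"x": 0, "y": -60, "z": 0, "turn": 0, "fingers": 1}, {"x": 0, "y": -60, "z": 0, "turn": 0, "fingers": 1}, {"x": 0, "y": -15, "z": 0, "turn": 0, "fingers": 1}, {"x": 0, "y": 0, "z": 0, "turn": 0, "fingers": 1}]}}

```text
time_s: 40.0
tool_pos: [0.4144, -0.2876, 0.178]
eef_rot: [-0.707, 0.707, 0.001, 0.0]
wrist_force: [0.6, -0.4, -1.7]
finger_gap: 0.0312
```

```bash
python3 d.py 5
```

```text
[ 0.4144 -0.2876  0.178 ] to pocket [ 0.565 -0.001] [1.507e+02 1.000e-01 2.865e+02]
```

Emit:
{"op": "servo_tool", "data": {"series": [{"x": 20, "y": 0, "z": 36, "turn": 0, "fingers": 1}, {"x": 26, "y": 0, "z": 50, "turn": 0, "fingers": 1}, {"x": 26, "y": 0, "z": 50, "turn": 0, "fingers": 1}, {"x": 26, "y": 0, "z": 50, "turn": 0, "fingers": 1}, {"x": 26, "y": 0, "z": 50, "turn": 0, "fingers": 1}, {"x": 26, "y": 0, "z": 50, "turn": 0, "fingers": 1}, {"x": 0, "y": 0, "z": 0, "turn": 0, "fingers": 1}, {"x": 0, "y": 40, "z": 0, "turn": 0, "fingers": 1}, {"x": 0, "y": 40, "z": 0, "turn": 0, "fingers": 1}, {"x": 0, "y": 14, "z": 0, "turn": 0, "fingers": 1}]}}

```text
time_s: 41.25
tool_pos: [0.5614, -0.0023, 0.08]
eef_rot: [-0.707, 0.707, -0.002, -0.002]
wrist_force: [0.6, -0.1, -1.4]
finger_gap: 0.0309
```

Emit:
{"op": "servo_tool", "data": {"series": [{"x": 0, "y": 0, "z": 0, "turn": 0, "fingers": 1}, {"x": 0, "y": 0, "z": 0, "turn": 0, "fingers": 1}, {"x": 0, "y": 0, "z": 0, "turn": 0, "fingers": 1}]}}

```text
time_s: 41.62
tool_pos: [0.5648, -0.0017, 0.0847]
eef_rot: [0.707, -0.707, -0.001, -0.001]
wrist_force: [-0.8, 0.4, -2.0]
finger_gap: 0.0307
```

```bash
python3 d.py 5
```

```text
[ 0.5648 -0.0017  0.0847] to pocket [ 0.565 -0.001] [0.2 0.  0.7]
```

Emit:
{"op": "servo_tool", "data": {"series": [{"x": 0, "y": 8, "z": 0.7, "turn": 0, "fingers": 1}, {"x": 0, "y": 8, "z": 0, "turn": 0, "fingers": 1}, {"x": 0, "y": 4, "z": 0, "turn": 0, "fingers": 1}, {"x": 0, "y": 3, "z": 0, "turn": 0, "fingers": 1}, {"x": 0, "y": 0.5, "z": 0, "turn": 0, "fingers": 1}, {"x": 0, "y": 0, "z": 0, "turn": 0, "fingers": 1}]}}

```text
time_s: 42.38
tool_pos: [0.5638, -0.0009, 0.0612]
eef_rot: [0.707, -0.707, -0.0, -0.0]
wrist_force: [-6.2, 0.7, 17.2]
finger_gap: 0.031
```

Emit:
{"op": "servo_tool", "data": {"series": [{"x": 0, "y": 0, "z": 0, "turn": 0, "fingers": -0.4}, {"x": 0, "y": 0, "z": 0, "turn": 0, "fingers": -0.4}, {"x": 0, "y": -30, "z": 0, "turn": 0, "fingers": -0.4}, {"x": 0, "y": -60, "z": 0, "turn": 0, "fingers": -0.4}, {"x": 0, "y": -60, "z": -58, "turn": 0, "fingers": -0.4}, {"x": -12, "y": -30, "z": -62, "turn": 0, "fingers": -0.4}, {"x": -12, "y": 0, "z": -62, "turn": 0, "fingers": -0.4}, {"x": -12, "y": 0, "z": -62, "turn": 0, "fingers": -0.4}, {"x": -12, "y": 0, "z": -62, "turn": 0, "fingers": -0.4}, {"x": -12, "y": 0, "z": -62, "turn": 0, "fingers": -0.4}]}}

```text
time_s: 43.62
tool_pos: [0.5055, -0.3471, 0.2216]
eef_rot: [0.707, -0.707, -0.0, 0.0]
wrist_force: [0.7, -0.6, -0.1]
finger_gap: 0.0597
```

Emit:
{"op": "servo_tool", "data": {"series": [{"x": 0, "y": 0, "z": 0, "turn": 0, "fingers": -0.4}, {"x": 0, "y": 0, "z": 0, "turn": 0, "fingers": -0.4}, {"x": 0, "y": 0, "z": 0, "turn": 0, "fingers": -0.4}, {"x": 0, "y": 0, "z": 0, "turn": 0, "fingers": -0.4}]}}

```text
time_s: 44.12
tool_pos: [0.5066, -0.3438, 0.2217]
eef_rot: [0.707, -0.707, -0.001, 0.001]
wrist_force: [-0.1, -0.2, -0.1]
finger_gap: 0.0598
```

```bash
python3 wt.py w15; python3 -c "
from h import *
shot('top','t5')"; python3 seat.py t5 2 3 4 5
```

```text
[[1.0, 0.0, -0.002], [0.002, 0.0, 1.0]] [ 0.5065 -0.344   0.2218] 44.175
[ 27 104  15  46 313] bgr [120. 131. 132.] z 0.0552 mean-corr [ 0.4397 -0.57    0.0551] circ [ 0.4397 -0.57    0.0552] delta tool mm to z.020 [ -67.4  201.7 -225.9]
[ 37 151  20  80 532] bgr [121. 132. 133.] z 0.055 mean-corr [ 0.5005 -0.5699  0.055 ] circ [ 0.5008 -0.5704  0.055 ] delta tool mm to z.020 [  -6.6  201.7 -225.9]
[ 54 233  10  29 181] bgr [122. 132. 134.] z 0.0547 mean-corr [ 0.5609 -0.57    0.055 ] circ [ 0.561  -0.57    0.0547] delta tool mm to z.020 [  53.9  201.8 -226.1]
[213 252  29  27 623] bgr [39. 40. 43.] z 0.0516 mean-corr [ 0.5822 -0.3957  0.0516] circ [ 0.582  -0.3956  0.0516] delta tool mm to z.020 [ 75.5 201.8 -51.8]
[ 59 263  16  52 317] bgr [122. 132. 134.] z 0.0552 mean-corr [ 0.6087 -0.5699  0.0551] circ [ 0.609  -0.5699  0.0552] delta tool mm to z.020 [ 101.7  201.8 -226.1]
[203 343  25  23 370] bgr [157. 133. 218.] z 0.0515 mean-corr [ 0.6951 -0.4146  0.0515] circ [ 0.6953 -0.414   0.0515] delta tool mm to z.020 [188.4 201.8 -71.1]
2 97 top z 0.0893 off mm [1.4 1.2] n r mm 5.590270042419434 [1.6 0.9]
3 95 top z 0.0897 off mm [ 0.3 -0.6] n r mm 5.385264873504639 [ 0.5 -0.4]
4 95 top z 0.0896 off mm [-0.5  0.8] n r mm 5.463342189788818 [0.1 1. ]
5 93 top z 0.0901 off mm [-0.4  0. ] n r mm 5.448996543884277 [-0.1 -0.2]
```

Emit:
{"op": "servo_tool", "data": {"series": [{"x": 38, "y": 5, "z": -26, "turn": 0, "fingers": -0.4}, {"x": 37.5, "y": 20, "z": -25.8, "turn": 0, "fingers": -0.4}, {"x": 0, "y": 55, "z": 0, "turn": 0, "fingers": -0.4}, {"x": 0, "y": 55, "z": 0, "turn": 0, "fingers": -0.4}, {"x": 0, "y": 45, "z": 0, "turn": 0, "fingers": -0.4}, {"x": 0, "y": 19, "z": 0, "turn": 0, "fingers": -0.4}, {"x": 0, "y": 0, "z": 0, "turn": 0, "fingers": -0.4}, {"x": 0, "y": 0, "z": 0, "turn": 0, "fingers": 1}, {"x": 0, "y": 0, "z": 0, "turn": 0, "fingers": 1}, {"x": 0, "y": 0, "z": 0, "turn": 0, "fingers": 1}]}}

```text
time_s: 45.48
tool_pos: [0.5826, -0.3978, 0.0252]
eef_rot: [-0.706, 0.708, 0.001, 0.001]
wrist_force: [-0.6, 1.0, 7.1]
finger_gap: 0.031
```

Emit:
{"op": "servo_tool", "data": {"series": [{"x": 0, "y": 0, "z": 0, "turn": 0, "fingers": 1}, {"x": 0, "y": -20, "z": 0, "turn": 0, "fingers": 1}, {"x": 0, "y": -60, "z": 0, "turn": 0, "fingers": 1}, {"x": 0, "y": -60, "z": 0, "turn": 0, "fingers": 1}, {"x": 0, "y": -15, "z": 0, "turn": 0, "fingers": 1}, {"x": 0, "y": 0, "z": 0, "turn": 0, "fingers": 1}]}}

```text
time_s: 46.22
tool_pos: [0.5818, -0.3973, 0.1798]
eef_rot: [-0.707, 0.708, 0.001, 0.001]
wrist_force: [-0.2, 0.7, -1.9]
finger_gap: 0.0312
```

```bash
python3 d.py 6
```

```text
[ 0.5818 -0.3973  0.1798] to pocket [ 0.565 -0.197] [-16.7  -0.3 200.3]
```

Emit:
{"op": "servo_tool", "data": {"series": [{"x": -4, "y": 0, "z": 40, "turn": 0, "fingers": 1}, {"x": -4, "y": 0, "z": 40, "turn": 0, "fingers": 1}, {"x": -4, "y": 0, "z": 40, "turn": 0, "fingers": 1}, {"x": -4.5, "y": 0, "z": 40, "turn": 0, "fingers": 1}, {"x": 0, "y": 0, "z": 40, "turn": 0, "fingers": 1}, {"x": 0, "y": 0, "z": 0, "turn": 0, "fingers": 1}, {"x": 0, "y": 0, "z": 0, "turn": 0, "fingers": 1}, {"x": 0, "y": 40, "z": 0, "turn": 0, "fingers": 1}, {"x": 0, "y": 40, "z": 0, "turn": 0, "fingers": 1}, {"x": 0, "y": 14, "z": 0, "turn": 0, "fingers": 1}]}}

```text
time_s: 47.48
tool_pos: [0.5631, -0.1979, 0.0812]
eef_rot: [0.707, -0.707, 0.002, 0.001]
wrist_force: [-0.7, -0.3, -0.8]
finger_gap: 0.0308
```

Emit:
{"op": "servo_tool", "data": {"series": [{"x": 0, "y": 0, "z": 0, "turn": 0, "fingers": 1}, {"x": 0, "y": 0, "z": 0, "turn": 0, "fingers": 1}, {"x": 0, "y": 0, "z": 0, "turn": 0, "fingers": 1}]}}

```text
time_s: 47.85
tool_pos: [0.5656, -0.1974, 0.0851]
eef_rot: [-0.707, 0.707, 0.001, 0.001]
wrist_force: [-0.1, -0.5, -2.1]
finger_gap: 0.0309
```

```bash
python3 d.py 6
```

```text
[ 0.5656 -0.1974  0.0851] to pocket [ 0.565 -0.197] [-0.6 -0.   0.4]
```

Emit:
{"op": "servo_tool", "data": {"series": [{"x": -0.6, "y": 8, "z": 0.4, "turn": 0, "fingers": 1}, {"x": 0, "y": 8, "z": 0, "turn": 0, "fingers": 1}, {"x": 0, "y": 4, "z": 0, "turn": 0, "fingers": 1}, {"x": 0, "y": 2, "z": 0, "turn": 0, "fingers": 1}, {"x": 0, "y": 0, "z": 0, "turn": 0, "fingers": 1}]}}

```text
time_s: 48.48
tool_pos: [0.5639, -0.1965, 0.063]
eef_rot: [0.707, -0.707, 0.0, -0.0]
wrist_force: [-6.7, 2.6, 18.0]
finger_gap: 0.0306
```

Emit:
{"op": "servo_tool", "data": {"series": [{"x": 0, "y": 0, "z": 0, "turn": 0, "fingers": -0.4}, {"x": 0, "y": 0, "z": 0, "turn": 0, "fingers": -0.4}, {"x": 0, "y": -30, "z": 0, "turn": 0, "fingers": -0.4}, {"x": 0, "y": -60, "z": 0, "turn": 0, "fingers": -0.4}, {"x": 0, "y": -60, "z": 30, "turn": 0, "fingers": -0.4}, {"x": -40, "y": -50, "z": 40, "turn": 0, "fingers": -0.4}, {"x": -40, "y": 0, "z": 30, "turn": 0, "fingers": -0.4}, {"x": 0, "y": 0, "z": 0, "turn": 0, "fingers": -0.4}, {"x": 0, "y": 0, "z": 0, "turn": 0, "fingers": -0.4}, {"x": 0, "y": 0, "z": 0, "turn": 0, "fingers": -0.4}]}}

```text
time_s: 49.72
tool_pos: [0.4918, -0.1063, 0.2488]
eef_rot: [-0.707, 0.707, -0.0, 0.0]
wrist_force: [-0.3, 0.6, -0.1]
finger_gap: 0.0597
```

```bash
python3 carr.py w16; python3 seat.py w16 2 3 4 5 6; python3 -c "
from h import *
shot('top','t6')"; python3 seat.py t6 2 3 4 5 6
```

```text
[ 0.4917 -0.1063  0.2487] 49.775
plate plane tilt [0.0004 0.0011] z 0.0372 13893
housing 1663 [ 0.5634 -0.0968  0.0771] [ 0.5412 -0.1189  0.072 ] [ 0.588  -0.0747  0.0794]
pad 354 [ 0.6556 -0.0973  0.081 ] [ 0.6459 -0.1092  0.075 ] [ 0.6663 -0.0851  0.0829]
2 878 top z 0.0894 off mm [-0.8  1.9] n r mm 17.186826705932617 [-0.3  1.8]
3 892 top z 0.0896 off mm [-0.7 -1. ] n r mm 17.46459197998047 [-1.2 -1. ]
4 59 top z 0.0887 off mm [ 0.8 13.2] n r mm 9.013978004455566 [ 1.8 14.3]
5 635 top z 0.0896 off mm [-1.9 -1.2] n r mm 16.37843894958496 [-4.4  0.6]
6 370 top z 0.0893 off mm [-4.5  0.9] n r mm 15.538835525512695 [-8.8 -2. ]
2 0 top z nan off mm [nan nan] n r mm 0.0 [nan nan]
3 93 top z 0.09 off mm [ 0.3 -0.6] n r mm 5.385264873504639 [ 0.7 -0.3]
4 37 top z 0.0897 off mm [-0.9  1. ] n r mm 5.590270042419434 [7.3 4.3]
5 92 top z 0.0901 off mm [-0.1 -0.2] n r mm 5.350168228149414 [ 0.1 -0.3]
6 0 top z nan off mm [nan nan] n r mm 0.0 [nan nan]
  return _methods._mean(a, axis=axis, dtype=dtype,
  ret = ret.dtype.type(ret / rcount)
seat.py:7: RuntimeWarning: Mean of empty slice.
  print(k,len(q),"top z",z.round(4),"off mm",((onz(c,a,b,z)[:2]-[0,B]-p)*1000).round(1), "n r mm",r,((q.mean(0)[:2]-[0,B]-p)*1000).round(1))
  ret = um.true_divide(
```

View pics/w16.png

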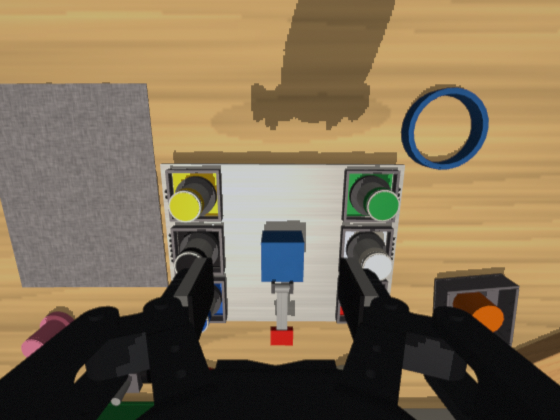

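All five weights stand in their pockets: yellow (185,205), green (382,205), white (376,266), black (188,265) and blue (205,320, half hidden). The lever is down at (282,336) and the cap is in the tray. I'll clear the arm for a final check from the top camera.

Emit:
{"op": "servo_tool", "data": {"series": [{"x": 0, "y": -20, "z": 50, "turn": 0, "fingers": -0.4}, {"x": 0, "y": 0, "z": 50, "turn": 0, "fingers": -0.4}, {"x": 0, "y": 0, "z": 50, "turn": 0, "fingers": -0.4}, {"x": 0, "y": 0, "z": 50, "turn": 0, "fingers": -0.4}, {"x": 0, "y": 0, "z": 50, "turn": 0, "fingers": -0.4}, {"x": 0, "y": 0, "z": 0, "turn": 0, "fingers": -0.4}, {"x": 0, "y": 0, "z": 0, "turn": 0, "fingers": -0.4}, {"x": 0, "y": 0, "z": 0, "turn": 0, "fingers": -0.4}]}}

```text
time_s: 50.82
tool_pos: [0.4914, 0.1429, 0.269]
eef_rot: [-0.707, 0.707, -0.001, 0.001]
wrist_force: [0.1, 0.6, -0.9]
finger_gap: 0.0595
```

```bash
python3 -c "
from h import *
c,im,D=shot('top','t7'); P=cloud(c,D); m=(abs(P[...,0]-.66)<.04)&(abs(P[...,1]-.158)<.04)&(D>0); h=cv2.cvtColor(im,cv2.COLOR_BGR2HSV); m&=(h[...,0]<20)&(h[...,1]>140)
print('cap',m.sum(),np.median(P[m],0))"; python3 seat.py t7 2 3 4 5 6
```

```text
cap 126 [0.6553113  0.15938563 0.04537258]
2 95 top z 0.0901 off mm [1.6 0.8] n r mm 5.448983192443848 [1.8 0.9]
3 93 top z 0.0905 off mm [ 0.3 -0.6] n r mm 5.385264873504639 [ 0.7 -0.5]
4 95 top z 0.0898 off mm [-0.9  1. ] n r mm 5.590270042419434 [0.  1.2]
5 91 top z 0.09 off mm [-0.1 -0.2] n r mm 5.350168228149414 [ 0.1 -0.3]
6 98 top z 0.0896 off mm [-0.1  1.1] n r mm 5.590270042419434 [-0.2  0.8]
```

```bash
python3 -c "
from station import robot
print(robot.job_done())"
```

```text
the job is handed in; nothing more can be done
None
```

I completed the load-test setup and handed it in at about 51 s of the 210 s limit; no verdict was reported. I put the cap in the large tray, seated the carrier on the ball and pressed the latch down. I then placed yellow, green, blue, white and black in that order. Red was absent, so pocket 1 is empty. White was knocked aside partway through, so I measured it again and picked it from its new place.

**Last checks:**
- **Weights:** in the top camera all five tops are at z ≈ 0.090 m, which means fully home, and within 2 mm of their pocket centres.
- **Carrier and latch:** the carrier tilt is about 0.001 rad. The latch pad's top is at 0.081 m, which means fully down.
- **Cap:** it is in the tray with its top at 0.045 m, so its centre is about 0.024 m.
- **Arm:** it is clear of everything.

**Disagreements and gaps:**
- The wrist camera reads about 2.3 mm off sideways compared with the top camera and the grip; I corrected for this.
- In the last wrist picture the readings for blue and black were off because the fingers partly hid them; the clear top view settled those two.
- I did not measure the bystanders' positions at the end.

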